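# Rinse the fallen beakers and the milk jug

## Robot

A 7-joint arm with a two-finger parallel gripper is mounted at the origin on the work surface. World frame = base frame: x ahead of the robot, y to its left, z up, the work surface at z = 0. Lengths are in mm, angles in degrees, forces in N, time in s.
With the tool pointing down it reaches from about 400 to 850 mm from the base axis. Payload 4.4 kg.
Tool frame: the origin (TCP) lies at the very end of the fingers, on their centre line; the grasp point (between the pads) lies 19 mm behind it; z points along the fingers, y is the line along which they close (so a half turn about z gives the same grasp; the last joint's range is limited). The gripper opens to 94 mm and grips with 3 to 60 N. Pads are 16 mm wide; open, the fingers measure 119 mm over their backs; the gripper's body (75 mm by 177 mm) begins 78 mm behind the grasp point.
Start: joints at [68.824, 36.005, 2.206, 86.941, -1.547, 57.084, -1.146], TCP at [194.475, -620.24, 205.478] pointing down, gripper open.
Joint ranges: [-175.42, 175.42], [-21.48, 121.26], [-71.46, 75.88], [10.55, 141.38], [-63.04, 243.04], [13.31, 113.54], [-168.57, 168.57]. Speed limits (degrees/s): [147.25, 147.25, 180, 180, 180, 180, 180].

## Interface

Orientations are given as [roll, pitch, yaw] about the fixed x, y, z axes, in that order (R = Rz(yaw) Ry(pitch) Rx(roll)).
In Python, from bench import r gives the robot as it stands.
- The arm moves only by the shell command python3 -m handwheel 'ROWS' [FORCE]. ROWS is JSON, one flat list of numbers, 7 for each row, row after row: the turn, a rotation vector about the tool's x, y, z scaled (see below), then the shift along the tool's x, y, z scaled (see below), then the closure, from -1 (fully open) to 1 (shut). In form: [wx, wy, wz, x, y, z, jaw, wx, wy, wz, x, y, z, jaw, ...]. A call has 1 to 10 rows; each row is the pose to reach, as a shift and turn from the pose commanded when the call began, along the tool's axes at that moment; what a row does not reach only later rows make up. The controller multiplies each number of a shift by 0.8 m and each number of a turn by 60 degrees. A row lasts 1/12 s, in which the tool goes at most 41.7 mm and 7.16 degrees, less where a joint would pass 70% of its speed; a pose out of reach is approached as far as the arm can. A call with a number of a shift or a turn outside -1 to 1 is refused whole. A call with a gripper value outside its range is refused whole. The fingers move at their own pace and stop on an object; FORCE is the grip in N (left out, the last holds). Time passes only in rows, so rows that repeat a pose let the fingers close. It gives the time, the measured TCP pose, the force, the opening and the grip force at its end, in the units of the state.
- r.read_state(): the state, without advancing time (a new reading comes with each control period).
- r.get_image(name): name is "scene" or "top" or "wrist"; returns the picture (384x512x3 uint8, blue, green, red); there is no depth.
- r.calibration(name): a dict with "intrinsics" (3x3 intrinsics, pixels), "D" ([k1, k2, p1, p2, k3] as OpenCV has them; the pictures are not rectified), "extrinsics" (4x4, takes a point from camera to world coordinates). Camera axes: x right, y down, z forward; pixel columns grow to the right and rows downward; lengths in mm; the calibration is good to about 2 mm. A picture is of the moment at which its call begins: read the wrist's pose just before it. calibration takes no time and is no camera call; for the wrist camera it gives the pose at the moment of the call.
- r.job_done(): hands the job in; it is judged then, once.
The state is a dict: "clock": time; "joint_pos": joint angles; "qd": joint speeds; "joint_efforts": joint torques, N m; "tcp_pos": TCP position; "tcp_rot": TCP orientation; "wrist_force": force on the tool from outside, world axes, zero at the start; "moment": the same for the moment, N m; "opening": opening from 0.0 (shut) to 1.0 (fully open); "finger_force": force on a finger pad.
Only numpy, scipy, OpenCV 4.12 (cv2) and the standard library are available. Lean on these libraries where they do the work, as an engineer would, in place of code of your own. Each camera call takes 0.05 s, during which the arm holds its last target. There are 200 camera calls.

## Task

The beakers have toppled over on the drying mat: stand every beaker that is there, and the steel milk jug, upright together in the steel rinsing tray. When all are standing in it, squeeze the trigger of the spray gun fully, keep it squeezed for a good second, and let it go again. Then put all of them back on the drying mat, standing upright and clear of your hand, without disturbing the pepper mill and the oil bottle.

Things in the scene. Friction and masses are not known exactly. Their poses are not given: they have to be found in the camera images.
- beaker1: Rounded-square white ceramic beaker, open at one end, 60 x 60 mm outside, 95 mm tall, walls 4 mm, about 140 g; starts lying on the mat, mouth roughly away from the robot. Origin: centre of the underside of its foot; z points from foot to mouth, x and y square to the flat sides. Two or three of the three beakers are present (None from the start if absent).
- beaker2: As beaker1.
- beaker3: As beaker1.
- jug: Round steel milk jug standing on the mat, 74 mm across, 100 mm tall, walls 4 mm, about 160 g, with a square-section D handle on its -x side. Origin: centre of its underside; z up. The handle is 14 mm wide (y) and reaches from the wall to 76 mm from the axis; its top bar lies 78 to 92 mm above the underside, its outer upright bar is 12 mm thick.
- jug_grip (a point): On top of the jug's handle, 62 mm from the jug's axis, 92 mm above its underside; pinch the handle across its 14 mm width (jug's y) here from above, fingertips about 30 mm below this point. Axes as the jug's.
- tray_floor (a point): Centre of the inner floor of the fixed steel rinsing tray; inside 260 (x) x 280 mm (y), floor 5 mm above the worktop, rim 9 mm above the floor. Axes as the station: z up, x roughly away from the robot, y towards the spray gun, which stands beside the tray.
- grip (a point): Centre of the top of the fixed black upright grip of the spray gun, 252 mm above the worktop, beside the tray: 200 mm from the tray's centre in y, 30 mm in x. Axes as the station. The grip is 28 (x) x 24 mm (y) and reaches down 135 mm. The nozzle is below the grip, on the tray side (-y), 128 mm above the worktop, ending 44 mm from the grip's axis.
- trigger (a joint): Steel trigger of the spray gun: an upright lever on the outer (+y) side of the grip, hinged at its lower end (axis along station x), 122 mm below point grip and 16 mm outwards. At rest (0) it leans outwards by 0.30 rad; 0.25 rad is fully squeezed. A spring returns it; about 8 N near its top squeezes it fully. Take it from above across grip and trigger together, closing along station y.
- trigger_end (a point): Centre of the upper end of the trigger lever, which is 22 mm wide (x), 10 mm thick (y) and 105 mm long. At rest it is 47 mm outwards (+y) of the grip's axis and 22 mm below point grip; fully squeezed 21 mm outwards. Across grip and trigger: 64 mm at rest, 38 mm squeezed.
- mat_top (a point): Centre of the top of the fixed dark rubber drying mat, 380 (x) x 420 mm (y), 3 mm thick. z up, x roughly away from the robot.
- pepper_mill: Dark wooden pepper mill, 52 mm across, 150 mm tall, standing at the back of the worktop; leave it alone. Origin: centre of its underside.
- oil_bottle: Green glass bottle, 64 mm across, 200 mm tall, standing at the back of the worktop; leave it alone. Origin: centre of its underside.
Mind the look-alikes: they are no part of the job. Leave any brown or turquoise look-alike of the beaker3 alone.

How it is judged:
By the outcome, as a careful person would: the job done as asked, in the order asked, and still so for the second after the job is handed in, with the robot touching nothing.
Of beaker1, beaker2, beaker3 only 2 to 3 are there at a start; the rules pass over those that are not, and their reading is None.
At some moment in a run one of beaker1, beaker2, beaker3, jug may be knocked a few centimetres aside while the robot is not near it.
Once in a run the grip may slacken for a moment while it holds something.
It also fails if it takes over 210 s, if anything falls off the work surface, if the arm or the gripper's body presses on something with over 40 N, if the wrist force passes 120 N, or if a joint passes its speed limit or range.

## Working session

There is one attempt and no reset: what is moved stays moved. The work goes in short steps, Python scripts to look and compute and a shell command to move; the robot and the scene stay as the last step left them, time stands still between calls to the robot, and variables do not carry over. Pictures are saved under pics/ and viewed, at most 14 in all, crops included, and the job is handed in when it is done.

```bash
ls; mkdir -p pics; python3 - <<'E'
from bench import r
import cv2
s=r.read_state();print(s)
for n in("scene","top"):
    im=r.get_image(n);cv2.imwrite(f"pics/{n}0.png",im)
    c=r.calibration(n);print(n,c)
E
```

```text
pics
{'clock': 0.0, 'joint_pos': array([68.82276595, 36.05620513,  2.20184975, 86.99441746, -1.54859353,
       57.08378559, -1.14598744]), 'qd': array([ 0.05007883, -0.01379377,  0.00102344, -0.07224525,  0.03433465,
       -0.00991373,  0.0134322 ]), 'joint_efforts': array([ 1.26058650e-03, -5.49715662e+01,  1.14395555e+00, -1.86627012e+01,
       -5.21954312e-02,  2.38856947e-02,  1.64843632e-04]), 'tcp_pos': array([ 194.30263962, -619.59560035,  204.5933807 ]), 'tcp_rot': array([-1.79895219e+02, -5.55870091e-04,  1.74068383e+01]), 'wrist_force': array([ 0.62268401, -1.0171232 , -0.17617453]), 'moment': array([-0.00353304, -0.0259403 , -0.00204647]), 'finger_force': 0.0, 'opening': 1.0009479007169837}
scene {'intrinsics': array([[476.39490218,   0.        , 252.48016186],
       [  0.        , 476.39490218, 190.67256698],
       [  0.        ,   0.        ,   1.        ]]), 'D': array([-0.18787904,  0.        ,  0.        ,  0.        ,  0.        ]), 'extrinsics': array([[-8.12653025e-01,  3.23483323e-01, -4.84720125e-01,
         1.34865769e+03],
       [ 5.82746939e-01,  4.52576321e-01, -6.74967169e-01,
         1.17023006e+03],
       [ 1.03222853e-03, -8.30983281e-01, -5.56296433e-01,
         1.08759778e+03],
       [ 0.00000000e+00,  0.00000000e+00,  0.00000000e+00,
         1.00000000e+00]])}
top {'intrinsics': array([[472.41884517,   0.        , 257.27469724],
       [  0.        , 472.41884517, 192.32524524],
       [  0.        ,   0.        ,   1.        ]]), 'D': array([0.04699663, 0.        , 0.        , 0.        , 0.        ]), 'extrinsics': array([[ 2.70746984e-02, -9.98189482e-01,  5.37095806e-02,
         4.34375639e+02],
       [-9.99594768e-01, -2.75069855e-02, -7.32563396e-03,
         6.16302566e+01],
       [ 8.78975941e-03, -5.34894764e-02, -9.98529727e-01,
         1.71167022e+03],
       [ 0.00000000e+00,  0.00000000e+00,  0.00000000e+00,
         1.00000000e+00]])}
```

View pics/scene0.png

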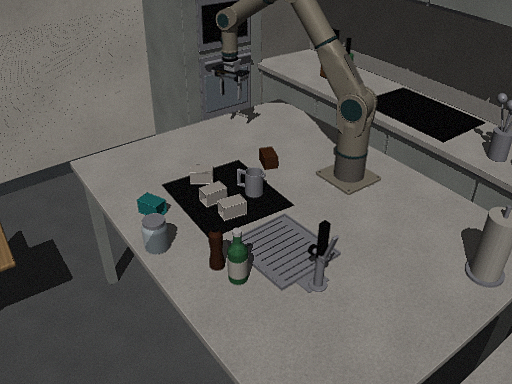

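View pics/top0.png

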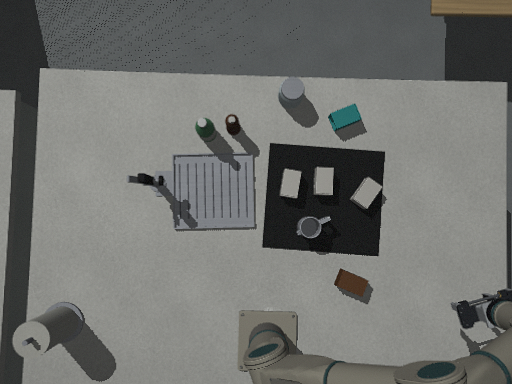

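The top view shows three white beakers at (291,183), (323,181) and (367,193), and the jug at (310,227). The look-alikes are brown (352,283) and turquoise (345,117). The tray is centred near (215,192), the gun at (150,180), and the bottle and mill at (205,127) and (232,124).

```bash
cat > h.py <<'E'
from bench import r
import cv2, numpy as np
from scipy.spatial.transform import Rotation as R
def ray(n,uv,c=None):
    c=c or r.calibration(n);K,D,T=c["intrinsics"],c["D"],c["extrinsics"]
    p=cv2.undistortPoints(np.float64(uv).reshape(-1,1,2),K,D)[:,0]
    d=np.c_[p,np.ones(len(p))]@T[:3,:3].T
    return T[:3,3],d
def onz(n,uv,z,c=None):
    o,d=ray(n,uv,c); return o+d*((np.asarray(z)-o[2])/d[:,2])[:,None]
def px(n,P,c=None):
    c=c or r.calibration(n);T=np.linalg.inv(c["extrinsics"])
    return cv2.projectPoints(np.float64(P).reshape(-1,1,3),cv2.Rodrigues(T[:3,:3])[0],T[:3,3],c["intrinsics"],c["D"])[0][:,0]
def rel(p,yaw=None,rot=None):
    """row numbers from current measured pose to tool pose: p mm, rot scipy R"""
    s=r.read_state();A=R.from_euler('xyz',s["tcp_rot"],degrees=True)
    B=rot if rot is not None else R.from_euler('xyz',[180,0,yaw],degrees=True)
    w=(A.inv()*B).as_rotvec(degrees=True);t=A.inv().apply(np.array(p)-s["tcp_pos"])
    print("turn",np.round(w/60,4),"deg",round(np.linalg.norm(w),1),"shift",np.round(t/800,4),"mm",np.round(t,1))
E
python3 - <<'E'
from h import *
im=cv2.imread("pics/top0.png")
crop=im[135:265,125:395];cv2.imwrite("pics/crop0.png",cv2.resize(crop,None,fx=2.9,fy=2.9,interpolation=cv2.INTER_CUBIC))
hsv=cv2.cvtColor(im,cv2.COLOR_BGR2HSV)
# mat
m=((hsv[...,2]<60)).astype(np.uint8);m[:, :255]=0;m[:,390:]=0;m[:135]=0;m[260:]=0
q=cv2.findContours(m,0,2)[0];q=max(q,key=cv2.contourArea);rc=cv2.minAreaRect(q);b=cv2.boxPoints(rc)
P=onz("top",b,3);print("mat",P.round(0).tolist(),P.mean(0),np.linalg.norm(np.diff(P,axis=0),axis=1))
# white beakers
m=((hsv[...,2]>140)).astype(np.uint8);g=np.zeros_like(m);g[155:212,275:383]=1;m*=g
for q in cv2.findContours(m,0,2)[0]:
    if cv2.contourArea(q)<100:continue
    rc=cv2.minAreaRect(q);b=cv2.boxPoints(rc);P=onz("top",b,60);print("bk",rc,P[:,:2].round(0).tolist(),P.mean(0).round(0),np.linalg.norm(np.diff(P,axis=0),axis=1).round(0))
E
```

```text
mat [[328.0, 27.0, 3.0], [708.0, 9.0, 3.0], [688.0, -413.0, 3.0], [309.0, -390.0, 3.0]] [ 508.42427032 -191.78021951    3.        ] [380.54840741 422.34211447 379.80831308]
bk ((367.2315673828125, 192.31207275390625), (16.794254302978516, 26.297346115112305), 34.99201965332031) [[512.0, -285.0], [589.0, -337.0], [556.0, -385.0], [479.0, -334.0]] [ 534. -335.   60.] [93. 58. 93.]
bk ((290.4189147949219, 182.9864959716797), (16.604297637939453, 26.13943862915039), 9.462322235107422) [[518.0, -31.0], [609.0, -43.0], [601.0, -101.0], [510.0, -88.0]] [559. -66.  60.] [92. 58. 92.]
bk ((324.0, 180.5), (16.0, 27.0), 0.0) [[523.0, -156.0], [618.0, -154.0], [619.0, -210.0], [525.0, -212.0]] [ 571. -183.   60.] [95. 56. 95.]
```

View pics/crop0.png

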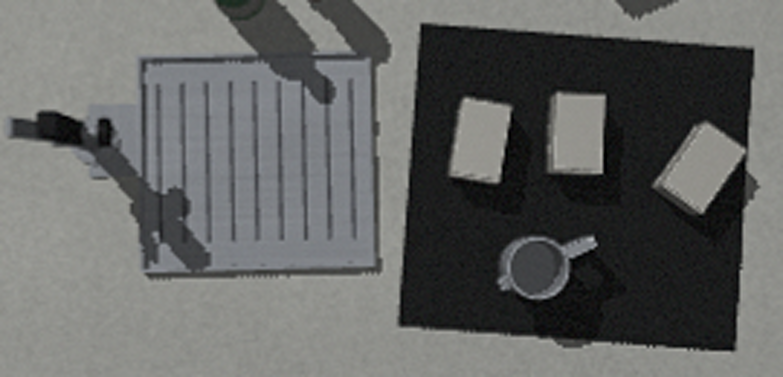

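The crop confirms three plain white boxes, all lying lengthways away from the robot: crop (480,140), (577,133) and (698,168). The jug is at (535,265), with its handle towards (595,242) and its spout at (500,285). The tray corners are near (141,58) and (378,270). Next I'll measure the tray, jug and gun, and make a small tilt to test the wrist.

```bash
python3 - <<'E'
from h import *
f=2.9
def c(u,v): return [125+(u+.5)/f-.5,135+(v+.5)/f-.5]
# tray rim outer corners by mask
im=cv2.imread("pics/top0.png").astype(int)
print("tray corners guess",onz("top",[c(141,58),c(372,57),c(379,271),c(146,272)],14).round(0).tolist())
T=onz("top",[c(141,58),c(372,57),c(379,271),c(146,272)],14);print("centre",T.mean(0).round(1))
print("jug rim centre",onz("top",[c(534,267)],103).round(1),"handle end top",onz("top",[c(595,239)],95).round(1))
print("grip dark",onz("top",[c(62,127)],252).round(1),"trig",onz("top",[c(20,127)],230).round(1))
E
python3 -m handwheel '[0,0,0,0,0,0,-1]'
python3 -m handwheel '[0.1,0,0,0,0,0,-1,0.2,0,0,0,0,0,-1,0.3,0,0,0,0,0,-1,0.3,0,0,0,0,0,-1]'
python3 -c "
from h import *
print(r.read_state()['joint_pos'].round(1),r.read_state()['tcp_rot'].round(1))"
python3 -m handwheel '[0,0.1,0,0,0,0,-1,0,0.2,0,0,0,0,-1,0,0.3,0,0,0,0,-1,0,0.3,0,0,0,0,-1]'
python3 -c "
from h import *
print(r.read_state()['joint_pos'].round(1),r.read_state()['tcp_rot'].round(1))"
```

```text
tray corners guess [[653.0, 355.0, 14.0], [663.0, 69.0, 14.0], [397.0, 53.0, 14.0], [388.0, 339.0, 14.0]]
centre [525.3 203.9  14. ]
jug rim centre [[ 408.7 -128.4  103. ]] handle end top [[ 443.4 -200.5   95. ]]
grip dark [[546.2 395.  252. ]] trig [[546.6 445.  230. ]]
clock: 0.18
tcp_pos: [194.4, -619.9, 204.9]
tcp_rot: [-179.9, 0.0, 17.4]
wrist_force: [-0.3, 0.7, -0.5]
opening: 1.003
finger_force: 0.0
clock: 0.52
tcp_pos: [194.9, -621.2, 199.8]
tcp_rot: [-161.5, 0.0, 17.4]
wrist_force: [-0.6, 0.3, -1.9]
opening: 1.0
finger_force: 0.0
[69.4 48.5  2.4 64.8 -2.2 85.2 -0.8] [-161.5    0.    17.4]
clock: 0.85
tcp_pos: [185.9, -621.7, 203.7]
tcp_rot: [-161.1, -16.9, 11.0]
wrist_force: [-2.0, 0.3, -0.3]
opening: 1.002
finger_force: 0.0
[ 81.2  48.9  -3.1  65.8 -13.7  85.1   6.2] [-161.1  -16.9   11. ]
```

```bash
cat > kin.py <<'E'
from h import *
from itertools import product
from scipy.optimize import least_squares
LO=np.array([-175.42,-21.48,-71.46,10.55,-63.04,13.31,-168.57]);HI=np.array([175.42,121.26,75.88,141.38,243.04,113.54,168.57])
def fk(q,p,sg):
    # p: h,l1,l2,l3,c1,c7, elbow offsets
    E=lambda a,x:R.from_euler(a,x,degrees=True)
    A=E('z',sg[0]*q[0]+p[4])*E('y',q[1])
    e=np.array([0,0,p[0]])+A.apply([0,0,p[1]])
    A=A*E('z',sg[1]*q[2])*E('y',q[3]); e=e+A.apply([0,0,p[2]])
    A=A*E('z',sg[2]*q[4])*E('y',q[5]);A=A*E('z',sg[3]*q[6]+p[5]);e=e+A.apply([0,0,p[3]])
    return e,A
E
python3 - <<'E'
from kin import *
q=np.array([[68.82276595,36.05620513,2.20184975,86.99441746,-1.54859353,57.08378559,-1.14598744],[69.4,48.5,2.4,64.8,-2.2,85.2,-.8],[81.2,48.9,-3.1,65.8,-13.7,85.1,6.2]])
X=np.array([[194.3,-619.6,204.6],[194.9,-621.2,199.8],[185.9,-621.7,203.7]])
O=[R.from_euler('xyz',a,degrees=True) for a in ([-179.895,0,17.407],[-161.5,0,17.4],[-161.1,-16.9,11])]
best=[]
for sg in product([1,-1],repeat=4):
  for c1 in(-141,0):
   for c7 in (0,90,180,270):
    def res(p):
        o=[]
        for a,x,B in zip(q,X,O):
            e,A=fk(a,p,sg);o+=[*(e-x),*((A.inv()*B).as_rotvec(degrees=True)*5)]
        return o
    s=least_squares(res,[340,400,400,250,c1,c7]);best.append((s.cost,sg,s.x.round(2).tolist()))
best.sort(key=lambda b:b[0]);[print(b) for b in best[:4]]
E
```

```text
(np.float64(24.912703397924524), (-1, -1, -1, -1), [337.96, 557.87, 382.28, 376.56, -2.45, 87.67])
(np.float64(24.912703397924894), (-1, -1, -1, -1), [337.96, 557.87, 382.28, 376.56, -2.45, 447.67])
(np.float64(24.912703397924993), (-1, -1, -1, -1), [337.96, 557.87, 382.28, 376.56, -2.45, 87.67])
(np.float64(24.912703397926478), (-1, -1, -1, -1), [337.96, 557.87, 382.28, 376.56, -2.45, 87.67])
```

```bash
cat >> kin.py <<'E'
SG=(-1,-1,-1,-1);PP=[338,558-90,382,300,-2.4,88]
def ik(t,B,q0,p):
    def res(q):
        e,A=fk(q,p,SG);return [*((e-t)/2),*((A.inv()*B).as_rotvec(degrees=True)),*(0.003*(q-q0))]
    s=least_squares(res,np.clip(q0,LO+.1,HI-.1),bounds=(LO,HI));return s.x,2*np.linalg.norm(np.array(res(s.x))[:3]),np.linalg.norm(np.array(res(s.x))[3:6])
def lying(m_deg,L=20):
    m=np.array([np.cos(np.radians(m_deg)),np.sin(np.radians(m_deg)),0]);z=np.array([0,0,1.]);s,c=np.sin(np.radians(L)),np.cos(np.radians(L))
    t=-s*m-c*z;y=np.cross(z,m);return R.from_matrix(np.c_[np.cross(y,t),y,t])
def upright(d_deg,L=20):  # tool heading d, dipping by L
    d=np.array([np.cos(np.radians(d_deg)),np.sin(np.radians(d_deg)),0]);z=np.array([0,0,1.]);s,c=np.sin(np.radians(L)),np.cos(np.radians(L))
    t=c*d-s*z;y=np.cross(z,-d)*-1;y=np.cross(z,d);return R.from_matrix(np.c_[np.cross(y,t),y,t])
E
python3 - <<'E'
from kin import *
Lr=lying(-7.5);print("lying",Lr.as_euler('xyz',degrees=True).round(1));print((upright(-90)).as_matrix().round(2))
# refit with sane priors
q=np.array([[68.82276595,36.05620513,2.20184975,86.99441746,-1.54859353,57.08378559,-1.14598744],[69.4,48.5,2.4,64.8,-2.2,85.2,-.8],[81.2,48.9,-3.1,65.8,-13.7,85.1,6.2]])
X=np.array([[194.3,-619.6,204.6],[194.9,-621.2,199.8],[185.9,-621.7,203.7]])
O=[R.from_euler('xyz',a,degrees=True) for a in ([-179.895,0,17.407],[-161.5,0,17.4],[-161.1,-16.9,11])]
for h in (300,340,380):
    def res(p):
        p=[h,*p];o=[]
        for a,x,B in zip(q,X,O):
            e,A=fk(a,p,SG);o+=[*(e-x),*((A.inv()*B).as_rotvec(degrees=True)*5)]
        return o
    s=least_squares(res,[400,400,250,-2,90]);p=[h,*s.x];print(h,s.cost,s.x.round(1))
    for nm,t,B in (("hover",[565,-66,150],Lr),("grasp",[568,-67,18],Lr),("site",[440,-33,62],upright(-90)),("site30",[440,-33,62],upright(-90,30)),("siteup",[440,-33,150],upright(-90)),("tray",[460,140,65],upright(90)),("trig",[546,410,230],R.from_euler('xyz',[180,0,180],degrees=True))):
        r_=[ik(np.array(t),B,np.array(q0),p) for q0 in ([-5,40,0,90,0,50,90],[-5,40,0,90,80,70,30],[-5,40,0,90,-50,70,-30])]
        b=min(r_,key=lambda a:a[1]+a[2]*5);print(nm,b[0].round(0),round(b[1],1),round(b[2],1))
E
```

```text
lying [180.  -20.  172.5]
[[-0.    1.    0.  ]
 [ 0.34  0.   -0.94]
 [-0.94 -0.   -0.34]]
300 59.09349987139529 [591.3 355.6 374.9  -2.4  87.7]
hover [ 3. 45.  3. 83. -2. 72. 89.] 0.0 0.0
grasp [ 3. 54.  2. 87. -2. 59. 89.] 0.0 0.0
site [-67.  79.  52. 114.  10.  41. -39.] 0.0 0.0
site30 [-65.  72.  53. 118.   5.  34. -31.] 0.0 0.0
siteup [-73.  83.  76. 115. -12.  44.  -5.] 0.0 0.0
tray [ 30.  66. -12. 120. -63.  58. -93.] 0.0 0.0
trig [-20.  43. -41.  79.  28.  69.  27.] 0.0 0.0
340 25.01163765828094 [556.1 383.7 376.6  -2.4  87.7]
hover [ 3. 45.  3. 82. -2. 73. 89.] 0.0 0.0
grasp [ 3. 54.  2. 85. -2. 60. 89.] 0.0 0.0
site [-68.  78.  47. 109.  12.  49. -45.] 0.0 0.0
site30 [-66.  71.  48. 113.   8.  41. -37.] 0.0 0.0
siteup [-65.  65.  43. 111.  25.  55. -50.] 0.0 0.0
tray [ 25.  65.  -4. 115. -63.  67. -95.] 0.0 0.0
trig [-18.  43. -41.  79.  29.  69.  28.] 0.0 0.0
380 66.84494423943737 [520.8 411.8 378.4  -2.4  87.7]
hover [ 3. 45.  3. 82. -2. 74. 89.] 0.0 0.0
grasp [ 3. 55.  3. 83. -2. 62. 89.] 0.0 0.0
site [-68.  76.  42. 105.  14.  55. -49.] 0.0 0.0
site30 [-67.  70.  44. 110.  10.  47. -43.] 0.0 0.0
siteup [-65.  64.  39. 108.  25.  61. -53.] 0.0 0.0
tray [ 23.  64.  -0. 110. -63.  72. -98.] 0.0 0.0
trig [-16.  43. -42.  80.  29.  68.  29.] 0.0 0.0
```

```bash
cat >> kin.py <<'E'
from scipy.spatial.transform import Slerp
def down(yaw): return R.from_euler('xyz',[180,0,yaw],degrees=True)
def cur():
    s=r.read_state();return s["tcp_pos"],R.from_euler('xyz',s["tcp_rot"],degrees=True)
def plan(*T):
    """each T=(p,Rot); prints turn & shift in row units, and rows needed, for one call per target"""
    p,A=cur()
    for q,B in T:
        q=np.array(q,float);w=(A.inv()*B).as_rotvec(degrees=True);t=A.inv().apply(q-p)
        n=max(np.linalg.norm(w)/7.16,np.linalg.norm(t)/41.7)
        print((", ".join("%g"%v for v in [*np.round(w/60,3),*np.round(t/800,3)])).replace("-0,","0,"),"| rows %.1f"%n);p,A=q,B
E
python3 - <<'E'
from kin import *
plan(([330,-520,330],down(67)),([500,-260,330],down(120)),([575,-68,200],lying(-7.5)))
E
```

```text
-0.151, -0.407, -0.872, 0.238, -0.116, -0.058 | rows 8.2
0, 0, -0.883, 0.382, 0.069, 0 | rows 7.4
0.153, 0.31, -0.866, 0.161, 0.201, 0.163 | rows 7.8
```

```bash

python3 -m handwheel '[-0.151,-0.407,-0.872,0.238,-0.116,-0.058,-1,-0.151,-0.407,-0.872,0.238,-0.116,-0.058,-1,-0.151,-0.407,-0.872,0.238,-0.116,-0.058,-1,-0.151,-0.407,-0.872,0.238,-0.116,-0.058,-1,-0.151,-0.407,-0.872,0.238,-0.116,-0.058,-1,-0.151,-0.407,-0.872,0.238,-0.116,-0.058,-1,-0.151,-0.407,-0.872,0.238,-0.116,-0.058,-1,-0.151,-0.407,-0.872,0.238,-0.116,-0.058,-1,-0.151,-0.407,-0.872,0.238,-0.116,-0.058,-1]' | head -3
python3 -m handwheel '[0,0,-0.883,0.382,0.069,0,-1,0,0,-0.883,0.382,0.069,0,-1,0,0,-0.883,0.382,0.069,0,-1,0,0,-0.883,0.382,0.069,0,-1,0,0,-0.883,0.382,0.069,0,-1,0,0,-0.883,0.382,0.069,0,-1,0,0,-0.883,0.382,0.069,0,-1,0,0,-0.883,0.382,0.069,0,-1,0,0,-0.883,0.382,0.069,0,-1]' | head -3
python3 - <<'E'
from kin import *
print(r.read_state()['joint_pos'].round(1))
plan(([575,-68,200],lying(-7.5)))
E
```

```text
clock: 1.6
tcp_pos: [338.7, -513.3, 333.8]
tcp_rot: [179.6, 0.1, 68.2]
clock: 2.35
tcp_pos: [506.4, -249.3, 333.1]
tcp_rot: [179.6, 0.1, 121.1]
[ 43.   23.9 -29.2  90.   12.   69.   42.7]
0.155, 0.315, -0.847, 0.15, 0.189, 0.167 | rows 7.7
```

```bash

python3 -m handwheel '[0.155,0.315,-0.85,0.15,0.19,0.167,-1,0.155,0.315,-0.85,0.15,0.19,0.167,-1,0.155,0.315,-0.85,0.15,0.19,0.167,-1,0.155,0.315,-0.85,0.15,0.19,0.167,-1,0.155,0.315,-0.85,0.15,0.19,0.167,-1,0.155,0.315,-0.85,0.15,0.19,0.167,-1,0.155,0.315,-0.85,0.15,0.19,0.167,-1,0.155,0.315,-0.85,0.15,0.19,0.167,-1,0.155,0.315,-0.85,0.15,0.19,0.167,-1,0.155,0.315,-0.85,0.15,0.19,0.167,-1]' | head -3
python3 - <<'E'
from kin import *
c=r.calibration("wrist");im=r.get_image("wrist");cv2.imwrite("pics/w1.png",im);print(c["extrinsics"].round(2).tolist())
np.save("w1.npy",c,allow_pickle=True)
print(px("wrist",[[518,-31,63],[609,-43,63],[601,-101,63],[510,-88,63]],c).round(0).tolist())
plan(([566+2,-67,18],lying(-7.5)))
E
```

```text
clock: 3.18
tcp_pos: [573.8, -75.6, 198.4]
tcp_rot: [-179.7, -20.2, 171.8]
[[0.14, 0.99, -0.08, 563.95], [0.99, -0.14, 0.01, -73.65], [-0.0, -0.08, -1.0, 394.01], [0.0, 0.0, 0.0, 1.0]]
[[291.0, 168.0], [293.0, 254.0], [237.0, 254.0], [238.0, 168.0]]
-0.001, -0.002, -0.01, -0.07, 0.011, 0.215 | rows 4.3
```

View pics/w1.png

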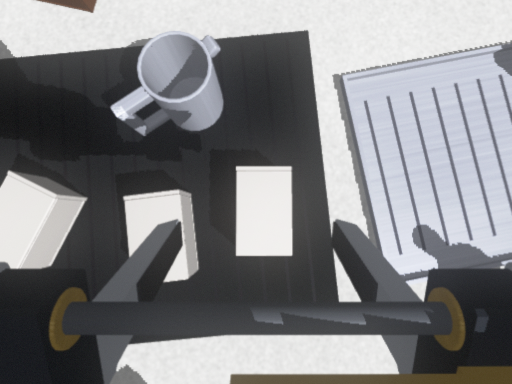

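The wrist view shows the first beaker at (236–293, 168–255), exactly where predicted, with its mouth away from the robot. The jug is at (180,80) with its handle towards (125,110).

```bash

python3 -m handwheel '[0,0,-0.01,-0.07,0.011,0.215,-1,0,0,-0.01,-0.07,0.011,0.215,-1,0,0,-0.01,-0.07,0.011,0.215,-1,0,0,-0.01,-0.07,0.011,0.215,-1,0,0,-0.01,-0.07,0.011,0.215,-1,0,0,-0.01,-0.07,0.011,0.215,-1,0,0,-0.01,-0.07,0.011,0.215,-1]' 35
python3 -m handwheel '[0,0,0,0,0,0,1,0,0,0,0,0,0,1,0,0,0,0,0,0,1,0,0,0,0,0,0,1,0,0,0,0,0,0,1,0,0,0,0,0,0,1,0,0,0,0,0,0,1,0,0,0,0,0,0,1]' 35
python3 - <<'E'
from kin import *
# m final up, site P: beaker foot centre (440,-15), grasp 62 up
t=upright(-90).as_matrix()[:,2]
S=lambda x,y,z0:np.array([x,y,z0+62])+19*t
print((S(440,-15,3)).round(1))
p,A=cur();p1=p+[-30,30,150]
plan((p1,A),([480,-20,210],lying(-55)),([450,-20,200],lying(-90,0)),([450,-30,180],upright(-90,45)),(S(440,-15,50),upright(-90)))
E
```

```text
clock: 3.82
tcp_pos: [568.9, -65.5, 19.9]
tcp_rot: [179.9, -20.1, 172.7]
wrist_force: [1.0, -0.2, -0.5]
opening: 0.999
finger_force: 0.0
clock: 4.48
tcp_pos: [569.0, -65.5, 19.3]
tcp_rot: [180.0, -20.1, 172.8]
wrist_force: [0.2, -1.4, 6.2]
opening: 0.636
finger_force: 35.0
[440.  -32.9  58.5]
0, 0, 0, 0.104, 0.033, -0.162 | rows 3.7
-0.273, -0.001, 0.749, 0.088, 0.01, -0.022 | rows 6.7
-0.102, -0.323, 0.577, 0.016, -0.031, 0.019 | rows 5.6
0, -0.75, 0, -0.012, 0, 0.025 | rows 6.3
0, -0.417, 0, 0.063, -0.012, 0.068 | rows 3.5
```

```bash

python3 -m handwheel '[0,0,0,0.104,0.033,-0.162,1,0,0,0,0.104,0.033,-0.162,1,0,0,0,0.104,0.033,-0.162,1,0,0,0,0.104,0.033,-0.162,1,0,0,0,0.104,0.033,-0.162,1]' | grep -E "opening|tcp"
python3 -m handwheel '[-0.273,0,0.749,0.088,0.01,-0.022,1,-0.273,0,0.749,0.088,0.01,-0.022,1,-0.273,0,0.749,0.088,0.01,-0.022,1,-0.273,0,0.749,0.088,0.01,-0.022,1,-0.273,0,0.749,0.088,0.01,-0.022,1,-0.273,0,0.749,0.088,0.01,-0.022,1,-0.273,0,0.749,0.088,0.01,-0.022,1,-0.273,0,0.749,0.088,0.01,-0.022,1]' | grep -E "opening|tcp"
python3 -m handwheel '[-0.102,-0.323,0.577,0.016,-0.031,0.019,1,-0.102,-0.323,0.577,0.016,-0.031,0.019,1,-0.102,-0.323,0.577,0.016,-0.031,0.019,1,-0.102,-0.323,0.577,0.016,-0.031,0.019,1,-0.102,-0.323,0.577,0.016,-0.031,0.019,1,-0.102,-0.323,0.577,0.016,-0.031,0.019,1,-0.102,-0.323,0.577,0.016,-0.031,0.019,1]' | grep -E "opening|tcp"
python3 -m handwheel '[0,-0.75,0,-0.012,0,0.025,1,0,-0.75,0,-0.012,0,0.025,1,0,-0.75,0,-0.012,0,0.025,1,0,-0.75,0,-0.012,0,0.025,1,0,-0.75,0,-0.012,0,0.025,1,0,-0.75,0,-0.012,0,0.025,1,0,-0.75,0,-0.012,0,0.025,1,0,-0.75,0,-0.012,0,0.025,1,0,-0.75,0,-0.012,0,0.025,1]' | grep -E "opening|tcp"
python3 - <<'E'
from kin import *
print(r.read_state()['joint_pos'].round(1))
t=upright(-90).as_matrix()[:,2]
S=lambda x,y,z0:np.array([x,y,z0+62])+19*t
plan((S(440,-15,50),upright(-90)),(S(440,-15,3),upright(-90)))
E
```

```text
tcp_pos: [540.5, -31.3, 174.7]
tcp_rot: [179.7, -19.7, 173.0]
opening: 0.637
tcp_pos: [478.6, -20.9, 208.8]
tcp_rot: [-179.8, -20.2, 124.7]
opening: 0.634
tcp_pos: [449.0, -16.5, 199.9]
tcp_rot: [-179.9, -0.1, 90.4]
opening: 0.637
tcp_pos: [449.7, -28.3, 178.6]
tcp_rot: [-179.5, 44.9, 90.5]
opening: 0.635
[-31.   36.6   0.2 116.2  43.   62.2 -63.2]
-0.001, -0.419, 0.006, 0.061, -0.012, 0.069 | rows 3.5
0, 0, 0, 0.055, 0, 0.02 | rows 1.1
```

```bash

python3 -m handwheel '[0,-0.419,0.006,0.061,-0.012,0.069,1,0,-0.419,0.006,0.061,-0.012,0.069,1,0,-0.419,0.006,0.061,-0.012,0.069,1,0,-0.419,0.006,0.061,-0.012,0.069,1,0,-0.419,0.006,0.061,-0.012,0.069,1,0,-0.419,0.006,0.061,-0.012,0.069,1]' | grep -E "opening|tcp|force"
python3 - <<'E'
from kin import *
print(r.read_state()['joint_pos'].round(1))
a=r.get_image("top");b=r.get_image("scene")
f=lambda i:cv2.resize(i,None,fx=2.4,fy=2.4,interpolation=cv2.INTER_CUBIC)
A=f(a[130:290,140:300]);B=f(b[150:310,180:340]);cv2.imwrite("pics/c2.png",np.hstack([A,B]))
t=upright(-90).as_matrix()[:,2]
S=lambda x,y,z0:np.array([x,y,z0+62])+19*t
plan((S(440,-15,3),upright(-90)))
E
```

```text
tcp_pos: [440.1, -34.3, 106.0]
tcp_rot: [179.6, 69.9, 89.3]
wrist_force: [0.7, -0.4, -1.1]
opening: 0.637
finger_force: 35.0
[-42.8  60.7   6.2 111.1  46.2  71.5 -79.8]
-0.004, -0.002, -0.007, 0.059, -0.001, 0.019 | rows 1.2
```

View pics/c2.png

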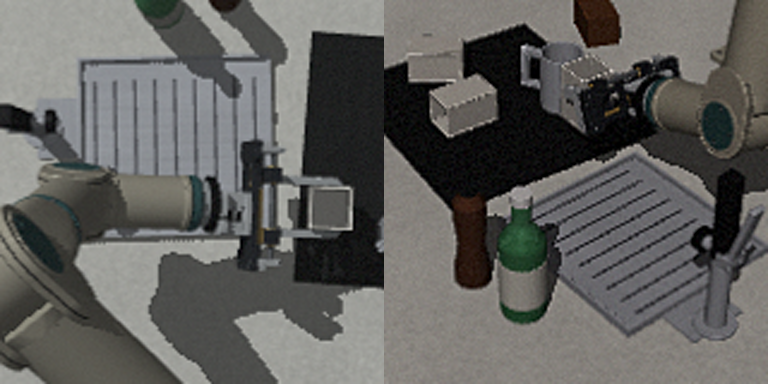

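The top crop shows the mouth square facing up at (327,210), and the scene crop shows the beaker upright in the grip. Next I lower and release it, then regrip from above.

```bash

python3 -m handwheel '[0,0,0,0.03,0,0.01,1,0,0,0,0.059,0,0.019,1,0,0,0,0.059,0,0.019,1,0,0,0,0.059,0,0.019,1]' | grep -E "opening|tcp|force"
python3 -m handwheel '[0,0,0,0,0,0,-1,0,0,0,0,0,0,-1,0,0,0,0,0,0,-1,0,0,0,0,0,0,-1,0,0,0,0,0,0,-1]' | grep -E "opening|tcp|force"
python3 -m handwheel '[0,0,0,0,0,-0.04,-1,0,0,0,0,0,-0.08,-1,0,0,0,-0.01,0,-0.12,-1,0,0,0,-0.03,0,-0.14,-1,0,0,0,-0.03,0,-0.14,-1]' | grep -E "opening|tcp|force"
python3 - <<'E'
from kin import *
print(r.read_state()['joint_pos'].round(1))
a=r.get_image("top");cv2.imwrite("pics/t3.png",a)
hsv=cv2.cvtColor(a,cv2.COLOR_BGR2HSV)
m=((hsv[...,2]>140)).astype(np.uint8);g=np.zeros_like(m);g[205:245,262:298]=1;m*=g
q=max(cv2.findContours(m,0,2)[0],key=cv2.contourArea);rc=cv2.minAreaRect(q);P=onz("top",cv2.boxPoints(rc),98)
print(rc,P.round(0).tolist(),P.mean(0).round(1))
plan(([440,-15,190],down(90)),([440,-15,50],down(90)))
E
```

```text
tcp_pos: [440.6, -32.2, 57.8]
tcp_rot: [179.1, 69.9, 88.8]
wrist_force: [-0.5, -0.2, -0.6]
opening: 0.636
finger_force: 3.5
tcp_pos: [440.3, -31.5, 57.3]
tcp_rot: [179.3, 70.0, 89.1]
wrist_force: [0.4, -0.6, 0.0]
opening: 0.956
finger_force: 0.0
tcp_pos: [441.5, 69.2, 119.3]
tcp_rot: [178.8, 69.8, 88.9]
wrist_force: [1.2, 0.2, 0.2]
opening: 0.997
finger_force: 0.0
[-48.2  60.6   3.  100.9  39.4  82.  -75.9]
((263.0, 212.0), (14.0, 2.0), 90.0) [[478.0, 32.0, 98.0], [478.0, 26.0, 98.0], [431.0, 24.0, 98.0], [431.0, 31.0, 98.0]] [454.5  28.4  98. ]
0.004, 1.164, -0.005, -0.12, 0, 0.066 | rows 9.8
0, 0, 0, 0, 0, 0.175 | rows 3.4
```

```bash

python3 -m handwheel '[0,0.58,0,-0.08,0,-0.01,-1,0,0.58,0,-0.08,0,-0.01,-1,0,0.58,0,-0.08,0,-0.01,-1,0,0.58,0,-0.08,0,-0.01,-1,0,0.58,0,-0.08,0,-0.01,-1,0,0.58,0,-0.08,0,-0.01,-1]' | grep -E "tcp"
python3 - <<'E'
from kin import *
plan(([440,-15,190],down(90)),([440,-15,52],down(90)))
E
```

```text
tcp_pos: [439.8, 45.2, 183.1]
tcp_rot: [179.5, 35.2, 88.9]
0.003, 0.587, -0.014, -0.066, 0.001, 0.036 | rows 4.9
0, 0, 0, 0, 0, 0.172 | rows 3.3
```

```bash

python3 -m handwheel '[0,0.587,-0.014,-0.066,0,0.036,-1,0,0.587,-0.014,-0.066,0,0.036,-1,0,0.587,-0.014,-0.066,0,0.036,-1,0,0.587,-0.014,-0.066,0,0.036,-1,0,0.587,-0.014,-0.066,0,0.036,-1,0,0.587,-0.014,-0.066,0,0.036,-1,0,0.587,-0.014,-0.066,0,0.036,-1]' | grep -E "tcp"
python3 - <<'E'
from kin import *
im=r.get_image("wrist");c=r.calibration("wrist");cv2.imwrite("pics/w4.png",im)
print(px("wrist",[[410,-45,98],[470,-45,98],[470,15,98],[410,15,98]],c).round(0).tolist())
plan(([440,-15,52],down(90)))
E
```

```text
tcp_pos: [438.5, -11.9, 186.0]
tcp_rot: [-179.7, 0.1, 90.1]
[[225.0, 230.0], [290.0, 230.0], [292.0, 167.0], [224.0, 166.0]]
-0.004, 0.001, 0.007, -0.007, 0.002, 0.168 | rows 3.2
```

View pics/w4.png

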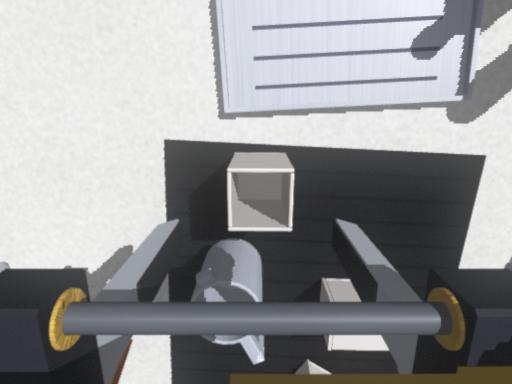

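The beaker stands at (228–293, 168–230) in the wrist view, as predicted.

```bash

python3 -m handwheel '[0,0,0.007,-0.007,0.002,0.168,-1,0,0,0.007,-0.007,0.002,0.168,-1,0,0,0.007,-0.007,0.002,0.168,-1,0,0,0.007,-0.007,0.002,0.168,-1,0,0,0.007,-0.007,0.002,0.168,-1]' | grep -E "tcp"
python3 -m handwheel '[0,0,0,0,0,0,1,0,0,0,0,0,0,1,0,0,0,0,0,0,1,0,0,0,0,0,0,1,0,0,0,0,0,0,1,0,0,0,0,0,0,1]' 35 | grep -E "opening|tcp|force"
python3 -m handwheel '[0,0,0,0,0,-0.04,1,0,0,0,0,0,-0.1,1,0,0,0,0,0,-0.15,1,0,0,0,0,0,-0.15,1,0,0,0,0,0,-0.15,1]' | grep -E "opening|tcp"
python3 - <<'E'
from kin import *
plan(([587,272,172],down(92.7)),([587,272,54.5],down(92.7)))
E
```

```text
tcp_pos: [438.0, -10.7, 49.2]
tcp_rot: [-179.4, 0.0, 90.6]
tcp_pos: [441.7, -14.2, 53.9]
tcp_rot: [180.0, 0.0, 90.1]
wrist_force: [-0.3, 0.1, 5.8]
opening: 0.635
finger_force: 35.0
tcp_pos: [443.4, -14.5, 175.5]
tcp_rot: [179.7, 0.0, 90.1]
opening: 0.635
0.006, 0.001, -0.043, 0.358, 0.18, 0.005 | rows 7.7
0, 0, 0, 0, 0, 0.147 | rows 2.8
```

```bash

python3 -m handwheel '[0,0,-0.043,0.358,0.18,0.005,1,0,0,-0.043,0.358,0.18,0.005,1,0,0,-0.043,0.358,0.18,0.005,1,0,0,-0.043,0.358,0.18,0.005,1,0,0,-0.043,0.358,0.18,0.005,1,0,0,-0.043,0.358,0.18,0.005,1,0,0,-0.043,0.358,0.18,0.005,1,0,0,-0.043,0.358,0.18,0.005,1,0,0,-0.043,0.358,0.18,0.005,1,0,0,-0.043,0.358,0.18,0.005,1]' | grep -E "opening|tcp"
python3 -m handwheel '[0,0,0,0,0,0.05,1,0,0,0,0,0,0.1,1,0,0,0,0,0,0.13,1,0,0,0,0,0,0.143,1,0,0,0,0,0,0.143,1,0,0,0,0,0,0.143,1]' | grep -E "opening|tcp|force"
python3 -m handwheel '[0,0,0,0,0,0,-1,0,0,0,0,0,0,-1,0,0,0,0,0,0,-1,0,0,0,0,0,0,-1]' | grep -E "opening|tcp|force"
python3 -m handwheel '[0,0,0,0,0,-0.05,-1,0,0,0,0,0,-0.1,-1,0,0,0,0,0,-0.2,-1,0,0,0,0,0,-0.2,-1,0,0,0,0,0,-0.2,-1]' | grep -E "tcp"
python3 - <<'E'
from kin import *
# beaker 2: corners (523,-156),(618,-154),(619,-210),(525,-212)
f=np.array([524,-184]);m=-1.2+2.4;m=np.degrees(np.arctan2(2,94))
def g(f,mdeg,z=36,d=62):
    B=lying(mdeg);M=B.as_matrix();mm=np.array([np.cos(np.radians(mdeg)),np.sin(np.radians(mdeg)),0]);return np.array([*f,z])+d*mm+19*M[:,2],B
p,B=g(f,m);print(p,m)
plan((p+[-20,100,170],lying(40)),(p+[0,0,150],B),(p,B))
im=r.get_image("wrist");c=r.calibration("wrist");cv2.imwrite("pics/w5.png",im)
a=r.get_image("top");cv2.imwrite("pics/t5.png",cv2.resize(a[130:270,130:400],None,fx=2.9,fy=2.9))
E
```

```text
tcp_pos: [583.0, 273.9, 165.7]
tcp_rot: [-179.7, 0.1, 92.9]
opening: 0.636
tcp_pos: [583.7, 270.3, 53.7]
tcp_rot: [-179.9, 0.1, 92.7]
wrist_force: [0.5, -0.3, -1.6]
opening: 0.636
finger_force: 35.0
tcp_pos: [584.7, 272.5, 54.7]
tcp_rot: [-180.0, 0.0, 92.7]
wrist_force: [-0.6, 0.6, 0.2]
opening: 0.883
finger_force: 0.0
tcp_pos: [589.0, 275.6, 223.4]
tcp_rot: [179.2, -0.4, 92.7]
[ 579.48905893 -182.81938172   18.14584021] 1.2188752351312977
0.383, 0.194, -2.094, -0.446, -0.059, 0.04 | rows 17.9
-0.221, 0, 0.607, 0.049, -0.112, 0.044 | rows 5.4
0, 0, 0, -0.064, 0, 0.176 | rows 3.6
```

View pics/t5.png

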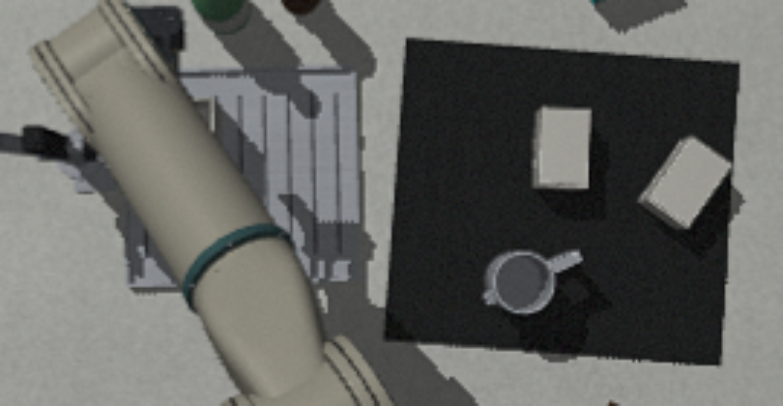

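Beakers 2 and 3 and the jug are unmoved, at crop (563,147), (685,182) and (520,280). I go to beaker 2 next.

```bash
python3 - <<'E'
from kin import *
p=np.array([579.5,-182.8,18.1])
plan((p+[-30,200,190],lying(-43,10)),(p+[0,0,150],lying(1.2)),(p,lying(1.2)))
E
```

```text
0.068, 0.158, -0.735, -0.318, -0.06, 0.01 | rows 6.3
0.191, 0.158, -0.712, -0.204, -0.157, 0.015 | rows 6.3
0, 0, 0, -0.064, 0, 0.176 | rows 3.6
```

```bash

python3 -m handwheel '[0.068,0.158,-0.735,-0.318,-0.06,0.01,-1,0.068,0.158,-0.735,-0.318,-0.06,0.01,-1,0.068,0.158,-0.735,-0.318,-0.06,0.01,-1,0.068,0.158,-0.735,-0.318,-0.06,0.01,-1,0.068,0.158,-0.735,-0.318,-0.06,0.01,-1,0.068,0.158,-0.735,-0.318,-0.06,0.01,-1,0.068,0.158,-0.735,-0.318,-0.06,0.01,-1,0.068,0.158,-0.735,-0.318,-0.06,0.01,-1]' | grep tcp
python3 -m handwheel '[0.191,0.158,-0.712,-0.204,-0.157,0.015,-1,0.191,0.158,-0.712,-0.204,-0.157,0.015,-1,0.191,0.158,-0.712,-0.204,-0.157,0.015,-1,0.191,0.158,-0.712,-0.204,-0.157,0.015,-1,0.191,0.158,-0.712,-0.204,-0.157,0.015,-1,0.191,0.158,-0.712,-0.204,-0.157,0.015,-1,0.191,0.158,-0.712,-0.204,-0.157,0.015,-1,0.191,0.158,-0.712,-0.204,-0.157,0.015,-1,0.191,0.158,-0.712,-0.204,-0.157,0.015,-1]' | grep tcp
python3 - <<'E'
from kin import *
im=r.get_image("wrist");c=r.calibration("wrist");cv2.imwrite("pics/w6.png",im)
hsv=cv2.cvtColor(im,cv2.COLOR_BGR2HSV);m=(hsv[...,2]>190).astype(np.uint8);m[265:]=0
n,l,st,ce=cv2.connectedComponentsWithStats(m)
print([(st[i].tolist()) for i in range(1,n) if st[i,4]>800])
f=[[523,-156,63],[618,-154,63],[619,-210,63],[525,-212,63]];print(px("wrist",f,c).round(0).tolist())
p=np.array([579.5,-182.8,18.1]);plan((p,lying(1.2)))
E
```

```text
tcp_pos: [547.6, 9.6, 203.6]
tcp_rot: [-179.5, -10.2, 136.5]
tcp_pos: [578.9, -181.5, 165.5]
tcp_rot: [-179.9, -20.3, -178.8]
[[49, 0, 463, 265, 17027], [466, 76, 46, 189, 6088], [0, 105, 168, 160, 13859], [221, 169, 66, 96, 5738]]
[[285.0, 170.0], [286.0, 269.0], [227.0, 268.0], [228.0, 170.0]]
-0.002, -0.004, -0.001, -0.065, 0, 0.173 | rows 3.5
```

```bash

python3 -m handwheel '[0,0,0,-0.065,0,0.173,-1,0,0,0,-0.065,0,0.173,-1,0,0,0,-0.065,0,0.173,-1,0,0,0,-0.065,0,0.173,-1,0,0,0,-0.065,0,0.173,-1,0,0,0,-0.065,0,0.173,-1]' | grep tcp
python3 -m handwheel '[0,0,0,0,0,0,1,0,0,0,0,0,0,1,0,0,0,0,0,0,1,0,0,0,0,0,0,1,0,0,0,0,0,0,1,0,0,0,0,0,0,1,0,0,0,0,0,0,1]' 35 | grep -E "opening|tcp|force"
python3 - <<'E'
from kin import *
t=upright(-90).as_matrix()[:,2]
S=lambda x,y,z0:np.array([x,y,z0+62])+19*t
p,A=cur()
plan((p+[-20,60,190],A),([500,-40,230],lying(-45)),([450,-20,200],lying(-90,0)),([450,-30,180],upright(-90,45)),(S(440,-15,45),upright(-90)),(S(440,-15,3),upright(-90)))
E
```

```text
tcp_pos: [579.3, -183.5, 18.6]
tcp_rot: [-179.9, -20.3, -178.9]
tcp_pos: [580.5, -184.3, 19.7]
tcp_rot: [-179.8, -20.2, -178.9]
wrist_force: [-0.3, -0.9, 4.9]
opening: 0.64
finger_force: 34.7
0, 0, 0, 0.104, 0.075, -0.215 | rows 4.8
-0.266, -0.001, 0.721, 0.078, 0.107, 0.001 | rows 6.4
-0.131, -0.316, 0.742, 0.045, -0.027, 0.056 | rows 6.8
0, -0.75, 0, -0.012, 0, 0.025 | rows 6.3
0, -0.417, 0, 0.068, -0.012, 0.073 | rows 3.5
0, 0, 0, 0.049, 0, 0.018 | rows 1.0
```

```bash

python3 -m handwheel '[0,0,0,0.104,0.075,-0.215,1,0,0,0,0.104,0.075,-0.215,1,0,0,0,0.104,0.075,-0.215,1,0,0,0,0.104,0.075,-0.215,1,0,0,0,0.104,0.075,-0.215,1,0,0,0,0.104,0.075,-0.215,1]' | grep -E "opening|tcp"
python3 -m handwheel '[-0.266,0,0.721,0.078,0.107,0,1,-0.266,0,0.721,0.078,0.107,0,1,-0.266,0,0.721,0.078,0.107,0,1,-0.266,0,0.721,0.078,0.107,0,1,-0.266,0,0.721,0.078,0.107,0,1,-0.266,0,0.721,0.078,0.107,0,1,-0.266,0,0.721,0.078,0.107,0,1,-0.266,0,0.721,0.078,0.107,0,1]' | grep -E "opening|tcp"
python3 -m handwheel '[-0.131,-0.316,0.742,0.045,-0.027,0.056,1,-0.131,-0.316,0.742,0.045,-0.027,0.056,1,-0.131,-0.316,0.742,0.045,-0.027,0.056,1,-0.131,-0.316,0.742,0.045,-0.027,0.056,1,-0.131,-0.316,0.742,0.045,-0.027,0.056,1,-0.131,-0.316,0.742,0.045,-0.027,0.056,1,-0.131,-0.316,0.742,0.045,-0.027,0.056,1,-0.131,-0.316,0.742,0.045,-0.027,0.056,1]' | grep -E "opening|tcp"
python3 -m handwheel '[0,-0.75,0,-0.012,0,0.025,1,0,-0.75,0,-0.012,0,0.025,1,0,-0.75,0,-0.012,0,0.025,1,0,-0.75,0,-0.012,0,0.025,1,0,-0.75,0,-0.012,0,0.025,1,0,-0.75,0,-0.012,0,0.025,1,0,-0.75,0,-0.012,0,0.025,1,0,-0.75,0,-0.012,0,0.025,1,0,-0.75,0,-0.012,0,0.025,1]' | grep -E "opening|tcp"
python3 -m handwheel '[0,-0.417,0,0.068,-0.012,0.073,1,0,-0.417,0,0.068,-0.012,0.073,1,0,-0.417,0,0.068,-0.012,0.073,1,0,-0.417,0,0.068,-0.012,0.073,1,0,-0.417,0,0.068,-0.012,0.073,1,0,-0.417,0,0.068,-0.012,0.073,1]' | grep -E "opening|tcp|force"
python3 - <<'E'
from kin import *
t=upright(-90).as_matrix()[:,2]
S=lambda x,y,z0:np.array([x,y,z0+62])+19*t
plan((S(440,-15,3),upright(-90)))
a=r.get_image("top");cv2.imwrite("pics/t7.png",cv2.resize(a[130:270,130:400],None,fx=2.9,fy=2.9))
E
```

```text
tcp_pos: [563.0, -120.3, 215.5]
tcp_rot: [-179.9, -19.6, -178.7]
opening: 0.64
tcp_pos: [498.9, -41.6, 229.4]
tcp_rot: [-179.8, -20.1, 134.8]
opening: 0.639
tcp_pos: [448.7, -17.6, 200.6]
tcp_rot: [-179.9, 0.0, 90.3]
opening: 0.638
tcp_pos: [449.7, -29.3, 179.4]
tcp_rot: [-179.4, 44.9, 90.6]
opening: 0.637
tcp_pos: [440.0, -33.6, 100.5]
tcp_rot: [-179.3, 69.9, 90.6]
wrist_force: [-0.0, -0.3, -0.4]
opening: 0.641
finger_force: 34.7
-0.002, -0.002, 0.003, 0.05, 0, 0.017 | rows 1.0
```

```bash

python3 -m handwheel '[0,0,0,0.03,0,0.01,1,0,0,0,0.05,0,0.017,1,0,0,0,0.05,0,0.017,1,0,0,0,0.05,0,0.017,1]' | grep -E "opening|tcp|force"
python3 -m handwheel '[0,0,0,0,0,0,-1,0,0,0,0,0,0,-1,0,0,0,0,0,0,-1,0,0,0,0,0,0,-1,0,0,0,0,0,0,-1]' | grep -E "opening|tcp|force"
python3 -m handwheel '[0,0,0,0,0,-0.04,-1,0,0,0,0,0,-0.08,-1,0,0,0,-0.01,0,-0.12,-1,0,0,0,-0.03,0,-0.14,-1,0,0,0,-0.03,0,-0.14,-1]' | grep -E "tcp"
python3 -m handwheel '[0,0.58,0,-0.08,0,-0.01,-1,0,0.58,0,-0.08,0,-0.01,-1,0,0.58,0,-0.08,0,-0.01,-1,0,0.58,0,-0.08,0,-0.01,-1,0,0.58,0,-0.08,0,-0.01,-1,0,0.58,0,-0.08,0,-0.01,-1]' | grep -E "tcp"
python3 - <<'E'
from kin import *
plan(([440,-15,190],down(90)),([440,-15,52],down(90)))
E
```

```text
tcp_pos: [440.3, -32.6, 60.0]
tcp_rot: [-179.9, 69.8, 89.9]
wrist_force: [-0.4, 0.7, -0.3]
opening: 0.634
finger_force: 35.0
tcp_pos: [439.9, -31.6, 59.0]
tcp_rot: [-179.7, 70.0, 90.3]
wrist_force: [-0.6, 0.1, -0.4]
opening: 0.954
finger_force: 0.0
tcp_pos: [441.0, 69.1, 121.1]
tcp_rot: [179.8, 69.7, 90.1]
tcp_pos: [440.1, 45.5, 185.3]
tcp_rot: [179.8, 35.1, 89.4]
0, 0.585, -0.008, -0.065, 0, 0.039 | rows 4.9
0, 0, 0, 0, 0, 0.172 | rows 3.3
```

```bash

python3 -m handwheel '[0,0.585,-0.008,-0.065,0,0.039,-1,0,0.585,-0.008,-0.065,0,0.039,-1,0,0.585,-0.008,-0.065,0,0.039,-1,0,0.585,-0.008,-0.065,0,0.039,-1,0,0.585,-0.008,-0.065,0,0.039,-1,0,0.585,-0.008,-0.065,0,0.039,-1,0,0.585,-0.008,-0.065,0,0.039,-1,0,0.585,-0.008,-0.065,0,0.039,-1]' | grep -E "tcp"
cat >> kin.py <<'E'
def whites(lo=170,top=150,bot=262,z=98):
    """bright blobs in the wrist view, as rects, cast to height z"""
    c=r.calibration("wrist");im=r.get_image("wrist");g=cv2.cvtColor(im,cv2.COLOR_BGR2HSV);m=((g[...,2]>lo)&(g[...,1]<60)).astype(np.uint8);m[bot:]=0;m[:top]=0
    for q in cv2.findContours(m,0,2)[0]:
        a=cv2.contourArea(q)
        if a>600:
            x=cv2.minAreaRect(q);P=onz("wrist",cv2.boxPoints(x),z,c);print("blob",cv2.boundingRect(q),int(a),P[:,:2].round(0).tolist(),P.mean(0).round(1))
    return im
E
python3 - <<'E'
from kin import *
cv2.imwrite("pics/w8.png",whites())
plan(([440,-15,52],down(90)))
E
```

```text
tcp_pos: [439.3, -9.0, 185.7]
tcp_rot: [-179.5, 0.1, 90.5]
blob (226, 156, 67, 79) 4806 [[412.0, 24.0], [470.0, 25.0], [473.0, -48.0], [411.0, -49.0]] [441.4 -12.   98. ]
blob (332, 150, 180, 112) 4672 [[504.0, 31.0], [659.0, 33.0], [683.0, -74.0], [512.0, -76.0]] [589.6 -21.5  98. ]
blob (0, 150, 166, 112) 17075 [[214.0, 28.0], [359.0, 29.0], [352.0, -78.0], [191.0, -81.0]] [278.9 -25.5  98. ]
-0.007, 0.002, 0.012, -0.009, 0.002, 0.167 | rows 3.2
```

```bash

python3 -m handwheel '[-0.007,0,0.012,-0.009,0.002,0.167,-1,-0.007,0,0.012,-0.009,0.002,0.167,-1,-0.007,0,0.012,-0.009,0.002,0.167,-1,-0.007,0,0.012,-0.009,0.002,0.167,-1,-0.007,0,0.012,-0.009,0.002,0.167,-1,-0.007,0,0.012,-0.009,0.002,0.167,-1]' | grep -E "tcp"
python3 -m handwheel '[0,0,0,0,0,0,1,0,0,0,0,0,0,1,0,0,0,0,0,0,1,0,0,0,0,0,0,1,0,0,0,0,0,0,1,0,0,0,0,0,0,1]' 35 | grep -E "opening|tcp|force"
python3 -m handwheel '[0,0,0,0,0,-0.04,1,0,0,0,0,0,-0.1,1,0,0,0,0,0,-0.16,1,0,0,0,0,0,-0.16,1,0,0,0,0,0,-0.16,1]' | grep -E "opening|tcp"
python3 - <<'E'
from kin import *
plan(([457,266,175],down(92.7)),([457,266,56],down(92.7)))
E
```

```text
tcp_pos: [441.3, -14.7, 53.6]
tcp_rot: [179.9, 0.1, 90.0]
tcp_pos: [441.3, -17.0, 53.9]
tcp_rot: [179.8, 0.1, 89.8]
wrist_force: [-1.2, 0.8, 5.4]
opening: 0.634
finger_force: 35.0
tcp_pos: [443.2, -16.8, 184.5]
tcp_rot: [179.4, 0.1, 89.7]
opening: 0.635
0.01, 0.002, -0.049, 0.354, 0.015, 0.011 | rows 6.8
0, 0, 0, 0, 0, 0.149 | rows 2.9
```

```bash

python3 -m handwheel '[0.01,0,-0.049,0.354,0.015,0.011,1,0.01,0,-0.049,0.354,0.015,0.011,1,0.01,0,-0.049,0.354,0.015,0.011,1,0.01,0,-0.049,0.354,0.015,0.011,1,0.01,0,-0.049,0.354,0.015,0.011,1,0.01,0,-0.049,0.354,0.015,0.011,1,0.01,0,-0.049,0.354,0.015,0.011,1,0.01,0,-0.049,0.354,0.015,0.011,1,0.01,0,-0.049,0.354,0.015,0.011,1]' | grep -E "opening|tcp"
python3 -m handwheel '[0,0,0,0,0,0.05,1,0,0,0,0,0,0.1,1,0,0,0,0,0,0.13,1,0,0,0,0,0,0.146,1,0,0,0,0,0,0.146,1,0,0,0,0,0,0.146,1]' | grep -E "opening|tcp|force"
python3 -m handwheel '[0,0,0,0,0,0,-1,0,0,0,0,0,0,-1,0,0,0,0,0,0,-1,0,0,0,0,0,0,-1]' | grep -E "opening|tcp|force"
python3 -m handwheel '[0,0,0,0,0,-0.05,-1,0,0,0,0,0,-0.1,-1,0,0,0,0,0,-0.2,-1,0,0,0,0,0,-0.2,-1,0,0,0,0,0,-0.2,-1]' | grep -E "tcp"
python3 - <<'E'
from kin import *
def g(f,mdeg,z=36,d=62):
    B=lying(mdeg);M=B.as_matrix();mm=np.array([np.cos(np.radians(mdeg)),np.sin(np.radians(mdeg)),0]);return np.array([*f,z])+d*mm+19*M[:,2],B
p,B=g([495.5,-309.5],-33.8);print(p)
plan(([520,-60,240],lying(-60,0)),(p+[0,0,150],B),(p,B))
E
```

```text
tcp_pos: [452.1, 268.1, 170.0]
tcp_rot: [-179.4, 0.1, 93.0]
opening: 0.638
tcp_pos: [452.0, 263.5, 53.8]
tcp_rot: [-179.4, 0.2, 92.6]
wrist_force: [-0.4, 0.3, -1.4]
opening: 0.643
finger_force: 35.0
tcp_pos: [453.2, 266.0, 55.5]
tcp_rot: [-179.6, 0.1, 92.7]
wrist_force: [0.5, -0.6, -0.5]
opening: 0.884
finger_force: 0.0
tcp_pos: [458.1, 269.5, 222.6]
tcp_rot: [179.7, -0.3, 92.7]
[ 541.62098198 -340.37530634   18.14584021]
0.005, -0.004, -0.455, -0.415, 0.058, -0.024 | rows 8.1
0.076, 0.327, -0.432, -0.317, -0.152, 0.09 | rows 7.0
0, 0, 0, -0.064, 0, 0.176 | rows 3.6
```

```bash

python3 -m handwheel '[0,0,-0.455,-0.415,0.058,-0.024,-1,0,0,-0.455,-0.415,0.058,-0.024,-1,0,0,-0.455,-0.415,0.058,-0.024,-1,0,0,-0.455,-0.415,0.058,-0.024,-1,0,0,-0.455,-0.415,0.058,-0.024,-1,0,0,-0.455,-0.415,0.058,-0.024,-1,0,0,-0.455,-0.415,0.058,-0.024,-1,0,0,-0.455,-0.415,0.058,-0.024,-1,0,0,-0.455,-0.415,0.058,-0.024,-1]' | grep tcp
python3 -m handwheel '[0.076,0.327,-0.432,-0.317,-0.152,0.09,-1,0.076,0.327,-0.432,-0.317,-0.152,0.09,-1,0.076,0.327,-0.432,-0.317,-0.152,0.09,-1,0.076,0.327,-0.432,-0.317,-0.152,0.09,-1,0.076,0.327,-0.432,-0.317,-0.152,0.09,-1,0.076,0.327,-0.432,-0.317,-0.152,0.09,-1,0.076,0.327,-0.432,-0.317,-0.152,0.09,-1,0.076,0.327,-0.432,-0.317,-0.152,0.09,-1,0.076,0.327,-0.432,-0.317,-0.152,0.09,-1]' | grep tcp
python3 - <<'E'
from kin import *
cv2.imwrite("pics/w9.png",whites(190,100,265,63))
p=np.array([541.6,-340.4,18.1]);plan((p,lying(-33.8)))
E
```

```text
tcp_pos: [517.0, -72.4, 234.1]
tcp_rot: [-179.4, 0.1, 119.4]
tcp_pos: [535.9, -346.4, 160.1]
tcp_rot: [-179.5, -20.4, 145.7]
blob (17, 239, 119, 26) 1835 [[438.0, -553.0], [418.0, -541.0], [481.0, -448.0], [500.0, -461.0]] [ 459.3 -500.9   63. ]
blob (463, 234, 49, 31) 715 [[671.0, -207.0], [673.0, -153.0], [695.0, -155.0], [692.0, -209.0]] [ 682.6 -180.9   63. ]
blob (153, 211, 69, 54) 1112 [[474.0, -426.0], [479.0, -386.0], [545.0, -394.0], [540.0, -433.0]] [ 509.5 -409.6   63. ]
blob (233, 169, 64, 96) 5778 [[552.0, -385.0], [477.0, -335.0], [511.0, -285.0], [584.0, -336.0]] [ 531.  -335.1   63. ]
blob (0, 100, 179, 100) 13319 [[291.0, -487.0], [390.0, -342.0], [472.0, -394.0], [376.0, -536.0]] [ 382.2 -439.9   63. ]
-0.004, -0.007, -0.003, -0.065, 0.007, 0.167 | rows 3.4
```

```bash

python3 -m handwheel '[-0.004,-0.007,-0.003,-0.065,0.007,0.167,-1,-0.004,-0.007,-0.003,-0.065,0.007,0.167,-1,-0.004,-0.007,-0.003,-0.065,0.007,0.167,-1,-0.004,-0.007,-0.003,-0.065,0.007,0.167,-1,-0.004,-0.007,-0.003,-0.065,0.007,0.167,-1,-0.004,-0.007,-0.003,-0.065,0.007,0.167,-1]' | grep tcp
python3 -m handwheel '[0,0,0,0,0,0,1,0,0,0,0,0,0,1,0,0,0,0,0,0,1,0,0,0,0,0,0,1,0,0,0,0,0,0,1,0,0,0,0,0,0,1,0,0,0,0,0,0,1]' 35 | grep -E "opening|tcp|force"
python3 - <<'E'
from kin import *
t=upright(-90).as_matrix()[:,2]
S=lambda x,y,z0:np.array([x,y,z0+62])+19*t
p,A=cur()
plan((p+[0,60,190],A),([500,-80,230],lying(-60)),([450,-20,200],lying(-90,0)),([450,-30,180],upright(-90,45)),(S(440,-15,45),upright(-90)))
E
```

```text
tcp_pos: [542.9, -339.1, 20.2]
tcp_rot: [180.0, -19.9, 146.4]
tcp_pos: [542.5, -341.2, 20.1]
tcp_rot: [-179.9, -19.8, 146.3]
wrist_force: [0.1, -0.3, 4.2]
opening: 0.636
finger_force: 35.0
0, 0, 0, 0.12, 0.062, -0.209 | rows 4.8
-0.15, 0.003, 0.412, 0.181, 0.18, 0.039 | rows 5.0
-0.087, -0.326, 0.495, 0.078, -0.017, 0.068 | rows 5.0
0, -0.75, 0, -0.012, 0, 0.025 | rows 6.3
0, -0.417, 0, 0.068, -0.012, 0.073 | rows 3.5
```

```bash

python3 -m handwheel '[0,0,0,0.12,0.062,-0.209,1,0,0,0,0.12,0.062,-0.209,1,0,0,0,0.12,0.062,-0.209,1,0,0,0,0.12,0.062,-0.209,1,0,0,0,0.12,0.062,-0.209,1,0,0,0,0.12,0.062,-0.209,1]' | grep -E "opening|tcp"
python3 -m handwheel '[-0.15,0.003,0.412,0.181,0.18,0.039,1,-0.15,0.003,0.412,0.181,0.18,0.039,1,-0.15,0.003,0.412,0.181,0.18,0.039,1,-0.15,0.003,0.412,0.181,0.18,0.039,1,-0.15,0.003,0.412,0.181,0.18,0.039,1,-0.15,0.003,0.412,0.181,0.18,0.039,1,-0.15,0.003,0.412,0.181,0.18,0.039,1]' | grep -E "opening|tcp"
python3 -m handwheel '[-0.087,-0.326,0.495,0.078,-0.017,0.068,1,-0.087,-0.326,0.495,0.078,-0.017,0.068,1,-0.087,-0.326,0.495,0.078,-0.017,0.068,1,-0.087,-0.326,0.495,0.078,-0.017,0.068,1,-0.087,-0.326,0.495,0.078,-0.017,0.068,1,-0.087,-0.326,0.495,0.078,-0.017,0.068,1,-0.087,-0.326,0.495,0.078,-0.017,0.068,1]' | grep -E "opening|tcp"
python3 -m handwheel '[0,-0.75,0,-0.012,0,0.025,1,0,-0.75,0,-0.012,0,0.025,1,0,-0.75,0,-0.012,0,0.025,1,0,-0.75,0,-0.012,0,0.025,1,0,-0.75,0,-0.012,0,0.025,1,0,-0.75,0,-0.012,0,0.025,1,0,-0.75,0,-0.012,0,0.025,1,0,-0.75,0,-0.012,0,0.025,1,0,-0.75,0,-0.012,0,0.025,1]' | grep -E "opening|tcp"
python3 -m handwheel '[0,-0.417,0,0.068,-0.012,0.073,1,0,-0.417,0,0.068,-0.012,0.073,1,0,-0.417,0,0.068,-0.012,0.073,1,0,-0.417,0,0.068,-0.012,0.073,1,0,-0.417,0,0.068,-0.012,0.073,1,0,-0.417,0,0.068,-0.012,0.073,1]' | grep -E "opening|tcp|force"
python3 - <<'E'
from kin import *
t=upright(-90).as_matrix()[:,2]
S=lambda x,y,z0:np.array([x,y,z0+62])+19*t
plan((S(440,-15,4),upright(-90)))
E
```

```text
tcp_pos: [546.0, -278.3, 216.2]
tcp_rot: [179.7, -19.3, 146.6]
opening: 0.636
tcp_pos: [499.0, -77.4, 229.2]
tcp_rot: [-180.0, -20.1, 120.3]
opening: 0.639
tcp_pos: [449.7, -19.0, 199.2]
tcp_rot: [-179.9, -0.0, 90.3]
opening: 0.637
tcp_pos: [449.5, -30.2, 178.1]
tcp_rot: [-179.6, 45.0, 90.2]
opening: 0.637
tcp_pos: [439.9, -33.6, 99.3]
tcp_rot: [-179.6, 69.9, 90.2]
wrist_force: [1.0, -0.4, -0.0]
opening: 0.632
finger_force: 35.0
-0.004, -0.001, 0.001, 0.047, 0, 0.016 | rows 1.0
```

```bash

python3 -m handwheel '[0,0,0,0.03,0,0.01,1,0,0,0,0.048,0,0.016,1,0,0,0,0.048,0,0.016,1,0,0,0,0.048,0,0.016,1]' | grep -E "opening|tcp|force"
python3 -m handwheel '[0,0,0,0,0,0,-1,0,0,0,0,0,0,-1,0,0,0,0,0,0,-1,0,0,0,0,0,0,-1,0,0,0,0,0,0,-1]' | grep -E "opening|tcp|force"
python3 -m handwheel '[0,0,0,0,0,-0.04,-1,0,0,0,0,0,-0.08,-1,0,0,0,-0.01,0,-0.12,-1,0,0,0,-0.03,0,-0.14,-1,0,0,0,-0.03,0,-0.14,-1]' | grep -E "tcp"
python3 -m handwheel '[0,0.58,0,-0.08,0,-0.01,-1,0,0.58,0,-0.08,0,-0.01,-1,0,0.58,0,-0.08,0,-0.01,-1,0,0.58,0,-0.08,0,-0.01,-1,0,0.58,0,-0.08,0,-0.01,-1,0,0.58,0,-0.08,0,-0.01,-1]' | grep -E "tcp"
python3 -m handwheel '[0,0.585,-0.008,-0.065,0,0.039,-1,0,0.585,-0.008,-0.065,0,0.039,-1,0,0.585,-0.008,-0.065,0,0.039,-1,0,0.585,-0.008,-0.065,0,0.039,-1,0,0.585,-0.008,-0.065,0,0.039,-1,0,0.585,-0.008,-0.065,0,0.039,-1,0,0.585,-0.008,-0.065,0,0.039,-1,0,0.585,-0.008,-0.065,0,0.039,-1]' | grep -E "tcp"
python3 - <<'E'
from kin import *
cv2.imwrite("pics/w10.png",whites())
plan(([440,-15,53],down(90)))
E
```

```text
tcp_pos: [440.4, -32.2, 60.7]
tcp_rot: [179.8, 69.8, 89.6]
wrist_force: [-0.2, -0.5, -0.8]
opening: 0.639
finger_force: 35.0
tcp_pos: [439.8, -30.8, 59.5]
tcp_rot: [-180.0, 70.0, 90.0]
wrist_force: [0.7, -0.1, 0.1]
opening: 0.957
finger_force: 0.0
tcp_pos: [440.9, 70.0, 121.6]
tcp_rot: [179.5, 69.7, 89.8]
tcp_pos: [439.9, 46.4, 185.8]
tcp_rot: [179.7, 35.1, 89.3]
tcp_pos: [439.0, -7.8, 186.2]
tcp_rot: [-179.6, 0.2, 90.5]
blob (226, 157, 67, 79) 4800 [[412.0, 25.0], [470.0, 25.0], [473.0, -49.0], [411.0, -49.0]] [441.2 -12.1  98. ]
blob (320, 150, 192, 112) 4820 [[494.0, 32.0], [659.0, 33.0], [684.0, -73.0], [501.0, -75.0]] [584.4 -20.9  98. ]
blob (0, 150, 166, 112) 17088 [[214.0, 29.0], [359.0, 30.0], [351.0, -77.0], [191.0, -79.0]] [278.6 -24.4  98. ]
-0.006, 0.002, 0.011, -0.01, 0.002, 0.167 | rows 3.2
```

```bash

python3 -m handwheel '[-0.007,0,0.012,-0.009,0.002,0.167,-1,-0.007,0,0.012,-0.009,0.002,0.167,-1,-0.007,0,0.012,-0.009,0.002,0.167,-1,-0.007,0,0.012,-0.009,0.002,0.167,-1,-0.007,0,0.012,-0.009,0.002,0.167,-1,-0.007,0,0.012,-0.009,0.002,0.167,-1]' | grep -E "tcp"
python3 -m handwheel '[0,0,0,0,0,0,1,0,0,0,0,0,0,1,0,0,0,0,0,0,1,0,0,0,0,0,0,1,0,0,0,0,0,0,1,0,0,0,0,0,0,1]' 35 | grep -E "opening|tcp|force"
python3 -m handwheel '[0,0,0,0,0,-0.04,1,0,0,0,0,0,-0.1,1,0,0,0,0,0,-0.16,1,0,0,0,0,0,-0.16,1,0,0,0,0,0,-0.16,1]' | grep -E "opening|tcp"
python3 - <<'E'
from kin import *
plan(([593,142,175],down(92.7)),([593,142,56],down(92.7)))
E
```

```text
tcp_pos: [441.2, -13.8, 54.1]
tcp_rot: [179.8, 0.1, 90.0]
tcp_pos: [441.3, -16.2, 54.4]
tcp_rot: [179.7, 0.1, 89.7]
wrist_force: [-0.7, 0.5, 5.6]
opening: 0.637
finger_force: 35.0
tcp_pos: [442.9, -15.9, 185.0]
tcp_rot: [179.3, 0.1, 89.7]
opening: 0.639
0.011, 0.002, -0.05, 0.198, 0.186, 0.014 | rows 5.2
0, 0, 0, 0, 0, 0.149 | rows 2.9
```

```bash

python3 -m handwheel '[0.011,0,-0.05,0.198,0.186,0.014,1,0.011,0,-0.05,0.198,0.186,0.014,1,0.011,0,-0.05,0.198,0.186,0.014,1,0.011,0,-0.05,0.198,0.186,0.014,1,0.011,0,-0.05,0.198,0.186,0.014,1,0.011,0,-0.05,0.198,0.186,0.014,1,0.011,0,-0.05,0.198,0.186,0.014,1,0.011,0,-0.05,0.198,0.186,0.014,1]' | grep -E "opening|tcp"
python3 -m handwheel '[0,0,0,0,0,0.05,1,0,0,0,0,0,0.1,1,0,0,0,0,0,0.13,1,0,0,0,0,0,0.146,1,0,0,0,0,0,0.146,1,0,0,0,0,0,0.146,1]' | grep -E "opening|tcp|force"
python3 -m handwheel '[0,0,0,0,0,0,-1,0,0,0,0,0,0,-1,0,0,0,0,0,0,-1,0,0,0,0,0,0,-1]' | grep -E "opening|tcp|force"
python3 -m handwheel '[0,0,0,0,0,-0.05,-1,0,0,0,0,0,-0.1,-1,0,0,0,0,0,-0.2,-1,0,0,0,0,0,-0.2,-1,0,0,0,0,0,-0.2,-1]' | grep -E "tcp"
python3 - <<'E'
from kin import *
plan(([470,-160,240],down(115.7)),([435.6,-184.3,65],down(115.7)))
E
```

```text
tcp_pos: [588.4, 141.4, 168.5]
tcp_rot: [-179.3, 0.2, 92.8]
opening: 0.639
tcp_pos: [588.0, 139.6, 53.9]
tcp_rot: [-179.5, 0.2, 92.6]
wrist_force: [-0.4, -0.0, -0.6]
opening: 0.631
finger_force: 35.0
tcp_pos: [589.4, 141.4, 54.4]
tcp_rot: [-179.6, 0.1, 92.7]
wrist_force: [-0.2, 0.4, -0.8]
opening: 0.885
finger_force: 0.0
tcp_pos: [595.2, 143.9, 222.4]
tcp_rot: [179.6, -0.1, 92.7]
0.007, 0, -0.383, -0.372, -0.174, -0.024 | rows 7.9
0, 0, 0, -0.009, -0.052, 0.219 | rows 4.3
```

```bash

python3 -m handwheel '[0.007,0,-0.383,-0.372,-0.174,-0.024,-1,0.007,0,-0.383,-0.372,-0.174,-0.024,-1,0.007,0,-0.383,-0.372,-0.174,-0.024,-1,0.007,0,-0.383,-0.372,-0.174,-0.024,-1,0.007,0,-0.383,-0.372,-0.174,-0.024,-1,0.007,0,-0.383,-0.372,-0.174,-0.024,-1,0.007,0,-0.383,-0.372,-0.174,-0.024,-1,0.007,0,-0.383,-0.372,-0.174,-0.024,-1,0.007,0,-0.383,-0.372,-0.174,-0.024,-1,0.007,0,-0.383,-0.372,-0.174,-0.024,-1]' | grep tcp
python3 - <<'E'
from kin import *
c=r.calibration("wrist");w=r.get_image("wrist");t=r.get_image("top");np.save("wc.npy",c,allow_pickle=True)
cv2.imwrite("pics/j.png",np.hstack([cv2.resize(w,(532,399)),cv2.resize(t[140:280,170:264],(268,399))]))
print(px("wrist",[[408.7,-128.4,103],[435.6,-184.3,95]],c).round(0))
E
```

```text
tcp_pos: [464.7, -164.3, 234.9]
tcp_rot: [-179.1, -0.1, 115.4]
[[223. 126.]
 [226. 185.]]
```

View pics/j.png

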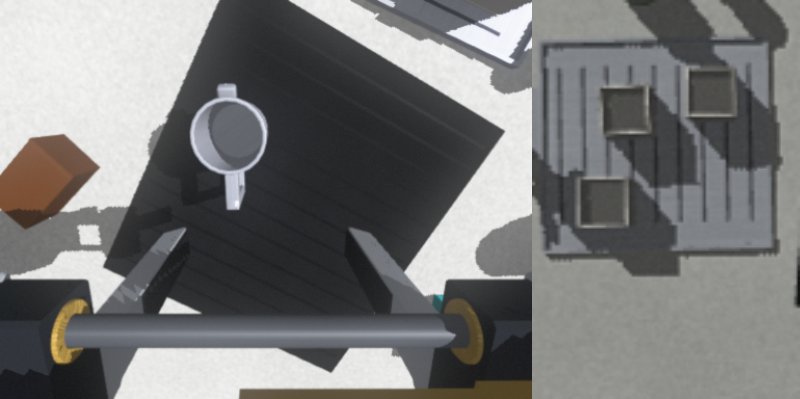

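Left: the jug's rim is centred at (229,135), with its handle tip at (235,207) and its spout on top. Right: three upright open beakers are in the tray, at (626,110), (712,92) and (604,202). The near-right corner is free.

```bash
python3 - <<'E'
from kin import *
c=np.load("wc.npy",allow_pickle=True).item()
s=532/512
rim=onz("wrist",[[229/s,135/s]],103,c)[0];hd=onz("wrist",[[235/s,207/s],[233/s,183/s]],95,c)
print(rim.round(1),hd.round(1).tolist())
d=hd[0]-rim;d[2]=0;print("dist",np.linalg.norm(d),"dir",np.degrees(np.arctan2(d[1],d[0])))
u=d/np.linalg.norm(d);G=rim+62*u;print("grip",G.round(1))
f=lambda x,y:[170+(x-532)/268*94,140+y/399*140]
print(onz("top",[f(626,110),f(712,92),f(604,202)],100).round(0).tolist())
a=np.degrees(np.arctan2(d[1],d[0]));plan((*[[G[0],G[1],160]],down(a+180)),([G[0],G[1],65],down(a+180)))
E
```

```text
[ 407.9 -132.7  103. ] [[442.6, -198.8, 95.0], [430.3, -176.2, 95.0]]
dist 74.63229117822638 dir -62.28764491445419
grip [ 436.7 -187.6  103. ]
[[563.0, 237.0, 100.0], [587.0, 134.0, 100.0], [452.0, 259.0, 100.0]]
-0.013, -0.003, -0.033, -0.014, -0.046, 0.094 | rows 2.0
0, 0, 0, 0, 0, 0.119 | rows 2.3
```

```bash

python3 -m handwheel '[-0.013,-0.003,-0.033,-0.014,-0.046,0.094,-1,-0.013,-0.003,-0.033,-0.014,-0.046,0.094,-1,-0.013,-0.003,-0.033,-0.014,-0.046,0.094,-1,-0.013,-0.003,-0.033,-0.014,-0.046,0.15,-1,-0.013,-0.003,-0.033,-0.014,-0.046,0.213,-1,-0.013,-0.003,-0.033,-0.014,-0.046,0.213,-1,-0.013,-0.003,-0.033,-0.014,-0.046,0.213,-1]' | grep -E "tcp|force"
python3 -m handwheel '[0,0,0,0,0,0,1,0,0,0,0,0,0,1,0,0,0,0,0,0,1,0,0,0,0,0,0,1,0,0,0,0,0,0,1,0,0,0,0,0,0,1,0,0,0,0,0,0,1,0,0,0,0,0,0,1]' 50 | grep -E "opening|tcp|force"
python3 -m handwheel '[0,0,0,0,0,-0.04,1,0,0,0,0,0,-0.1,1,0,0,0,0,0,-0.16,1,0,0,0,0,0,-0.16,1,0,0,0,0,0,-0.16,1]' | grep -E "opening|tcp"
python3 - <<'E'
from kin import *
plan(([463,78,195],down(92.7)),([463,78,68],down(92.7)))
E
```

```text
tcp_pos: [434.2, -185.7, 62.4]
tcp_rot: [-179.8, -0.3, 117.9]
wrist_force: [0.4, 0.2, 0.5]
finger_force: 0.0
tcp_pos: [435.0, -188.6, 65.1]
tcp_rot: [-180.0, 0.0, 117.7]
wrist_force: [0.4, 0.4, -0.7]
opening: 0.472
finger_force: 0.0
tcp_pos: [437.4, -189.3, 196.5]
tcp_rot: [179.8, 0.3, 117.7]
opening: 0.115
0.005, 0.005, 0.416, 0.281, 0.183, 0.001 | rows 6.4
0, 0, 0, 0, 0, 0.159 | rows 3.0
```

```bash

python3 -m handwheel '[0,0,0,0,0,0,1,0,0,0,0,0,0,1,0,0,0,0,0,0,1]' | grep -E "opening|tcp|force"
python3 - <<'E'
from kin import *
c=r.calibration("wrist");w=r.get_image("wrist");np.save("wc.npy",c,allow_pickle=True)
cv2.imwrite("pics/j2.png",w)
E
```

```text
tcp_pos: [433.8, -188.1, 191.5]
tcp_rot: [-179.8, -0.1, 117.7]
wrist_force: [-0.2, 0.8, 0.3]
opening: 0.005
finger_force: 0.0
```

View pics/j2.png

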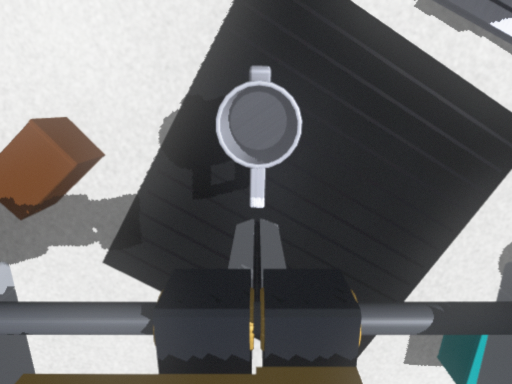

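The jug stands untouched, with its rim at (259,124) and its handle tip at (257,207) in line with the fingers. They simply hadn't finished closing, so I retry with a longer close.

```bash

python3 -m handwheel '[0,0,0,0,0,0,-0.2,0,0,0,0,0,0,-0.2,0,0,0,0,0,0,-0.2,0,0,0,0,0,0,-0.2,0,0,0,0,0,0,-0.2,0,0,0,0,0,0,-0.2]' | grep -E "opening|tcp"
python3 -m handwheel '[0,0,0,0,0,0.05,-0.2,0,0,0,0,0,0.1,-0.2,0,0,0,0,0,0.14,-0.2,0,0,0,0,0,0.16,-0.2,0,0,0,0,0,0.16,-0.2,0,0,0,0,0,0.16,-0.2]' | grep -E "opening|tcp|force"
python3 -m handwheel '[0,0,0,0,0,0,1,0,0,0,0,0,0,1,0,0,0,0,0,0,1,0,0,0,0,0,0,1,0,0,0,0,0,0,1,0,0,0,0,0,0,1,0,0,0,0,0,0,1,0,0,0,0,0,0,1,0,0,0,0,0,0,1,0,0,0,0,0,0,1]' 50 | grep -E "opening|tcp|force"
python3 -m handwheel '[0,0,0,0,0,0,1,0,0,0,0,0,0,1]' 50 | grep -E "opening|tcp|force"
```

```text
tcp_pos: [435.0, -188.4, 192.9]
tcp_rot: [-179.9, -0.0, 117.7]
opening: 0.396
tcp_pos: [434.6, -188.2, 64.6]
tcp_rot: [-179.9, -0.1, 117.7]
wrist_force: [0.3, 0.5, -0.8]
opening: 0.604
finger_force: 0.0
tcp_pos: [435.1, -188.7, 65.1]
tcp_rot: [-180.0, 0.0, 117.7]
wrist_force: [0.6, -0.2, 4.6]
opening: 0.147
finger_force: 50.0
tcp_pos: [435.1, -188.7, 65.1]
tcp_rot: [-180.0, 0.0, 117.7]
wrist_force: [-0.9, -1.6, 4.9]
opening: 0.141
finger_force: 50.0
```

```bash

python3 -m handwheel '[0,0,0,0,0,-0.03,1,0,0,0,0,0,-0.07,1,0,0,0,0,0,-0.12,1,0,0,0,0,0,-0.16,1,0,0,0,0,0,-0.16,1]' 55 | grep -E "opening|tcp"
python3 -m handwheel '[0,0,0.1,0.07,0.045,0,1,0,0,0.21,0.14,0.091,0,1,0,0,0.31,0.21,0.137,0,1,0,0,0.416,0.281,0.183,0,1,0,0,0.416,0.281,0.183,0,1,0,0,0.416,0.281,0.183,0,1,0,0,0.416,0.281,0.183,0,1,0,0,0.416,0.281,0.183,0,1,0,0,0.416,0.281,0.183,0,1]' | grep -E "opening|tcp"
python3 - <<'E'
from kin import *
plan(([463,78,195],down(92.7)),([463,78,68],down(92.7)))
c=r.calibration("wrist");w=r.get_image("wrist");cv2.imwrite("pics/j3.png",w)
E
```

```text
tcp_pos: [438.6, -189.2, 197.9]
tcp_rot: [179.7, 0.4, 117.7]
opening: 0.142
tcp_pos: [459.3, 79.8, 191.8]
tcp_rot: [-179.8, 0.0, 92.9]
opening: 0.143
-0.003, 0.001, 0.004, -0.002, 0.005, -0.004 | rows 0.1
0, 0, 0, 0, 0, 0.159 | rows 3.0
```

View pics/j3.png

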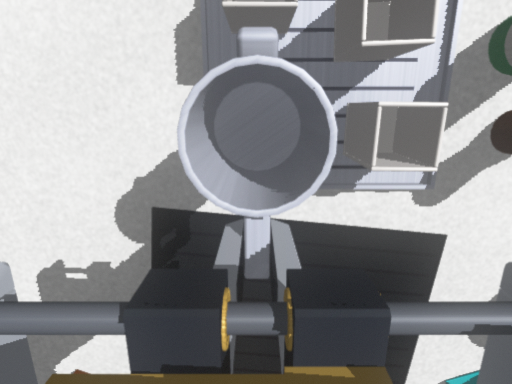

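The jug is held level at (258,135), and the beakers at (260,10), (400,20) and (410,135) are clear of it.

```bash

python3 -m handwheel '[0,0,0,0,0,0.04,1,0,0,0,0,0,0.08,1,0,0,0,0,0,0.12,1,0,0,0,0,0,0.148,1,0,0,0,0,0,0.148,1,0,0,0,0,0,0.148,1,0,0,0,0,0,0.148,1]' | grep -E "opening|tcp|force"
python3 -m handwheel '[0,0,0,0,0,0.004,1,0,0,0,0,0,0.004,1,0,0,0,0,0,0.004,1]' | grep -E "opening|tcp|force"
```

```text
tcp_pos: [460.7, 77.8, 75.1]
tcp_rot: [180.0, 0.0, 92.6]
wrist_force: [0.4, -0.2, -0.6]
opening: 0.149
finger_force: 55.0
tcp_pos: [460.8, 78.5, 72.1]
tcp_rot: [179.9, 0.0, 92.7]
wrist_force: [-1.0, -0.8, -0.8]
opening: 0.143
finger_force: 55.0
```

```bash

python3 -m handwheel '[0,0,0,0,0,0.005,1,0,0,0,0,0,0.005,1,0,0,0,0,0,0.005,1]' | grep -E "tcp|force"
python3 -m handwheel '[0,0,0,0,0,0,-0.2,0,0,0,0,0,0,-0.2,0,0,0,0,0,0,-0.2,0,0,0,0,0,0,-0.2,0,0,0,0,0,0,-0.2]' | grep -E "opening|tcp"
python3 -m handwheel '[0,0,0,0,0,-0.05,-0.2,0,0,0,0,0,-0.1,-0.2,0,0,0,0,0,-0.2,-1,0,0,0,0,0,-0.34,-1,0,0,0,0,0,-0.34,-1,0,0,0,0,0,-0.34,-1,0,0,0,0,0,-0.34,-1,0,0,0,0,0,-0.34,-1]' | grep -E "tcp"
python3 - <<'E'
from kin import *
plan(([520,260,350],down(145)),([546,395,350],down(182.7)))
E
```

```text
tcp_pos: [460.3, 78.7, 67.2]
tcp_rot: [-180.0, 0.0, 92.7]
wrist_force: [0.3, -0.5, -0.9]
finger_force: 55.0
tcp_pos: [460.1, 78.6, 67.2]
tcp_rot: [-180.0, 0.0, 92.7]
opening: 0.465
tcp_pos: [463.3, 79.7, 344.8]
tcp_rot: [179.4, -0.0, 92.7]
0.009, 0.004, -0.871, 0.222, 0.082, -0.006 | rows 7.3
0, 0, -0.628, 0.07, 0.157, 0 | rows 5.3
```

```bash

python3 -m handwheel '[0,0,-0.871,0.222,0.082,-0.006,-1,0,0,-0.871,0.222,0.082,-0.006,-1,0,0,-0.871,0.222,0.082,-0.006,-1,0,0,-0.871,0.222,0.082,-0.006,-1,0,0,-0.871,0.222,0.082,-0.006,-1,0,0,-0.871,0.222,0.082,-0.006,-1,0,0,-0.871,0.222,0.082,-0.006,-1,0,0,-0.871,0.222,0.082,-0.006,-1,0,0,-0.871,0.222,0.082,-0.006,-1]' | grep -E "tcp"
python3 -m handwheel '[0,0,-0.628,0.07,0.157,0,-1,0,0,-0.628,0.07,0.157,0,-1,0,0,-0.628,0.07,0.157,0,-1,0,0,-0.628,0.07,0.157,0,-1,0,0,-0.628,0.07,0.157,0,-1,0,0,-0.628,0.07,0.157,0,-1,0,0,-0.628,0.07,0.157,0,-1,0,0,-0.628,0.07,0.157,0,-1,0,0,-0.628,0.07,0.157,0,-1]' | grep -E "tcp"
python3 - <<'E'
from kin import *
c=r.calibration("wrist");w=r.get_image("wrist");np.save("wc.npy",c,allow_pickle=True)
t=r.get_image("top");cv2.imwrite("pics/top_g.png",t)
cv2.imwrite("pics/g.png",np.hstack([cv2.resize(w,(532,399)),cv2.resize(t[140:280,170:264],(268,399))]))
print(px("wrist",[[546,405,252],[546-2,405+47,230]],c).round(0),r.read_state()["clock"])
E
```

```text
tcp_pos: [516.9, 259.1, 342.5]
tcp_rot: [-179.9, -0.1, 145.1]
tcp_pos: [543.6, 393.8, 343.5]
tcp_rot: [-179.9, -0.1, -177.5]
[[269. 195.]
 [316. 189.]] 46.0
```

View pics/g.png

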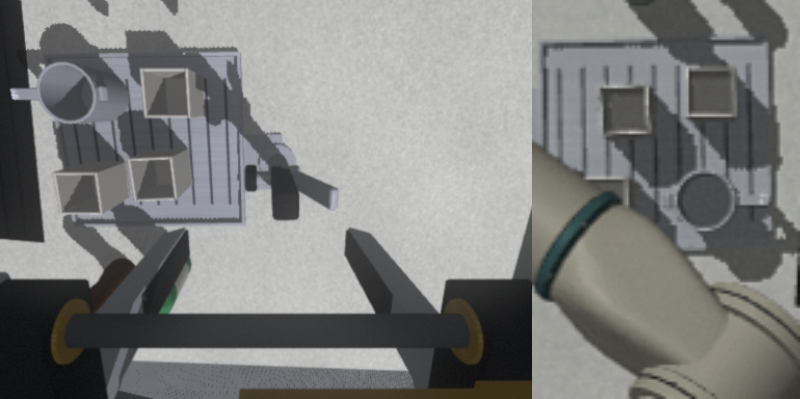

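All four vessels stand in the tray. The gun's grip top is at about (286,206) in the left panel and the trigger end at (333,197).

```bash
python3 - <<'E'
from kin import *
c=np.load("wc.npy",allow_pickle=True).item();s=532/512
G=onz("wrist",[[286/s,206.5/s],[273/s,206/s],[299/s,206/s]],252,c);E=onz("wrist",[[333/s,197/s]],230,c)
print("grip",G.round(1).tolist(),"trig",E.round(1),"d",(E[0]-G[0])[:2].round(1))
E
```

```text
grip [[549.1, 410.6, 252.0], [549.2, 399.1, 252.0], [548.2, 422.1, 252.0]] trig [[544.3 456.2 230. ]] d [-4.8 45.6]
```

```bash
python3 - <<'E'
from kin import *
plan(([548,424.5,300],down(183)),([548,424.5,204],down(183)))
E
```

```text
-0.001, -0.001, -0.007, -0.007, 0.038, 0.055 | rows 1.3
0, 0, 0, 0, 0, 0.12 | rows 2.3
```

```bash

python3 -m handwheel '[0,0,-0.007,-0.007,0.038,0.03,-1,0,0,-0.007,-0.007,0.038,0.03,-1,0,0,-0.007,-0.007,0.038,0.03,-1,0,0,-0.007,-0.007,0.038,0.055,-1,0,0,-0.007,-0.007,0.038,0.055,-1]' | grep -E "tcp|force"
python3 -m handwheel '[0,0,0,0,0,0.04,-1,0,0,0,0,0,0.08,-1,0,0,0,0,0,0.115,-1,0,0,0,0,0,0.115,-1,0,0,0,0,0,0.115,-1]' | grep -E "tcp|force"
python3 - <<'E'
from kin import *
plan(([548,424.5,204],down(183)),([548,417.5,204],down(183)))
E
```

```text
tcp_pos: [547.3, 423.0, 297.7]
tcp_rot: [-179.8, -0.2, -177.0]
wrist_force: [-0.6, -0.7, 0.3]
finger_force: 0.0
tcp_pos: [547.9, 423.7, 207.8]
tcp_rot: [-179.9, -0.1, -177.0]
wrist_force: [0.2, 0.6, 0.8]
finger_force: 0.0
-0.002, -0.002, 0, 0, 0.001, 0.005 | rows 0.1
0, 0, 0, 0, -0.009, -0 | rows 0.2
```

```bash

python3 -m handwheel '[0,0,0,0,0,0.003,0,0,0,0,0,-0.004,0.003,0,0,0,0,0,-0.008,0.003,0.3,0,0,0,0,-0.008,0.003,1,0,0,0,0,-0.008,0.003,1,0,0,0,0,-0.008,0.003,1,0,0,0,0,-0.008,0.003,1,0,0,0,0,-0.008,0.003,1,0,0,0,0,-0.008,0.003,1,0,0,0,0,-0.008,0.003,1]' 30 | grep -E "tcp|force|open|clock"
python3 -m handwheel '[0,0,0,0,0,0,1,0,0,0,0,0,0,1,0,0,0,0,0,0,1,0,0,0,0,0,0,1,0,0,0,0,0,0,1,0,0,0,0,0,0,1,0,0,0,0,0,0,1,0,0,0,0,0,0,1,0,0,0,0,0,0,1,0,0,0,0,0,0,1]' 30 | grep -E "tcp|force|open|clock"
python3 -m handwheel '[0,0,0,0,0,0,1,0,0,0,0,0,0,1,0,0,0,0,0,0,1,0,0,0,0,0,0,1,0,0,0,0,0,0,1,0,0,0,0,0,0,1,0,0,0,0,0,0,1,0,0,0,0,0,0,1,0,0,0,0,0,0,1,0,0,0,0,0,0,1]' 40 | grep -E "tcp|force|open|clock"
```

```text
clock: 47.67
tcp_pos: [548.5, 417.2, 208.1]
tcp_rot: [-179.9, 0.1, -177.0]
wrist_force: [-2.8, -6.0, 11.3]
opening: 0.393
finger_force: 30.0
clock: 48.5
tcp_pos: [548.5, 417.2, 208.1]
tcp_rot: [-179.9, 0.1, -177.0]
wrist_force: [-3.0, -4.7, 11.0]
opening: 0.389
finger_force: 30.0
clock: 49.33
tcp_pos: [548.6, 416.9, 208.1]
tcp_rot: [-179.9, 0.1, -177.0]
wrist_force: [-2.2, -5.4, 12.0]
opening: 0.387
finger_force: 40.0
```

```bash

python3 -m handwheel '[0,0,0,0,0.004,0,-1,0,0,0,0,0.008,0,-1,0,0,0,0,0.008,0,-1,0,0,0,0,0.008,0,-1,0,0,0,0,0.008,0,-1,0,0,0,0,0.008,0,-1,0,0,0,0,0.008,0,-1,0,0,0,0,0.008,0,-1]' | grep -E "tcp|force|open|clock"
python3 -m handwheel '[0,0,0,0,0,-0.05,-1,0,0,0,0,0,-0.1,-1,0,0,0,0,0,-0.18,-1,0,0,0,0,0,-0.18,-1,0,0,0,0,0,-0.18,-1,0,0,0,0,0,-0.18,-1]' | grep -E "tcp|force|open"
python3 - <<'E'
from kin import *
plan(([520,260,350],down(140)),([520,195,350],down(92.7)))
E
```

```text
clock: 50.0
tcp_pos: [547.9, 423.7, 205.2]
tcp_rot: [-179.9, -0.1, -176.9]
wrist_force: [-0.1, 0.7, -0.9]
opening: 0.918
finger_force: 0.0
tcp_pos: [548.2, 424.7, 350.8]
tcp_rot: [180.0, 0.1, -177.0]
wrist_force: [0.4, -0.3, -0.8]
opening: 0.999
finger_force: 0.0
0.001, 0.001, 0.717, 0.046, -0.204, 0.001 | rows 6.0
0, 0, 0.788, -0.052, -0.062, -0 | rows 6.6
```

```bash

python3 -m handwheel '[0,0,0.717,0.046,-0.204,0,-1,0,0,0.717,0.046,-0.204,0,-1,0,0,0.717,0.046,-0.204,0,-1,0,0,0.717,0.046,-0.204,0,-1,0,0,0.717,0.046,-0.204,0,-1,0,0,0.717,0.046,-0.204,0,-1,0,0,0.717,0.046,-0.204,0,-1,0,0,0.717,0.046,-0.204,0,-1]' | grep -E "tcp"
python3 -m handwheel '[0,0,0.788,-0.052,-0.062,0,-1,0,0,0.788,-0.052,-0.062,0,-1,0,0,0.788,-0.052,-0.062,0,-1,0,0,0.788,-0.052,-0.062,0,-1,0,0,0.788,-0.052,-0.062,0,-1,0,0,0.788,-0.052,-0.062,0,-1,0,0,0.788,-0.052,-0.062,0,-1,0,0,0.788,-0.052,-0.062,0,-1,0,0,0.788,-0.052,-0.062,0,-1]' | grep -E "tcp"
python3 - <<'E'
from kin import *
c=r.calibration("wrist");w=r.get_image("wrist");np.save("wc.npy",c,allow_pickle=True);cv2.imwrite("pics/tr.png",cv2.resize(w,(768,576)))
E
```

```text
tcp_pos: [519.3, 259.1, 348.1]
tcp_rot: [-179.8, -0.0, 140.2]
tcp_pos: [519.4, 195.6, 348.6]
tcp_rot: [-179.9, 0.1, 93.1]
```

View pics/tr.png

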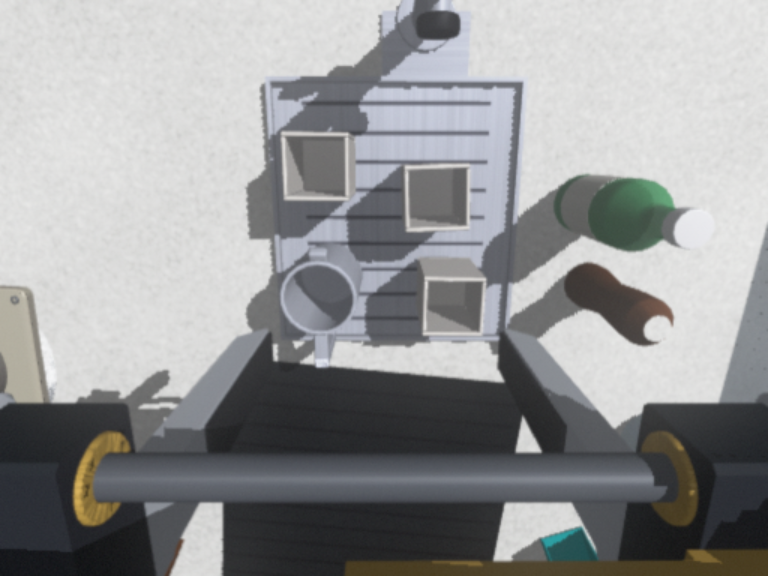

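The tray view (scaled 1.5×) shows beaker mouths centred at (315,165), (437,198) and (454,306). The jug's rim is at (319,297) with its handle tip at (323,366). The bottle and mill are still standing.

```bash
python3 - <<'E'
from kin import *
c=np.load("wc.npy",allow_pickle=True).item()
M=onz("wrist",np.array([[315.5,165.5],[437,198],[454.5,306]])/1.5,100,c);J=onz("wrist",np.array([[319,297]])/1.5,105,c)[0];H=onz("wrist",np.array([[323,366]])/1.5,97,c)[0]
e=onz("wrist",np.array([[282,134],[348,132],[404,168],[469,165],[424,279],[485,278]])/1.5,100,c)
print(M.round(0).tolist(),[np.degrees(np.arctan2(*(e[i+1]-e[i])[[1,0]])).round(1) for i in (0,2,4)])
d=(H-J)[:2];a=np.degrees(np.arctan2(d[1],d[0]));g=J[:2]+62*d/np.linalg.norm(d);print("jug",J.round(0),np.linalg.norm(d),a,"grip",g.round(1))
print("mill,bottle",onz("wrist",np.array([[590,285]])/1.5,0,c).round(0),onz("wrist",np.array([[655,325]])/1.5,150,c).round(0),onz("wrist",np.array([[688,228]])/1.5,200,c).round(0))
plan(([g[0],g[1],200],down(a+180)),([g[0],g[1],67],down(a+180)))
E
```

```text
[[453.0, 262.0, 100.0], [565.0, 239.0, 100.0], [590.0, 137.0, 100.0]] [np.float64(4.8), np.float64(5.8), np.float64(4.2)]
jug [459. 140. 105.] 75.66103382723428 -86.76484275805049 grip [462.9  78.4]
mill,bottle [[765. 140.   0.]] [[757. 145. 150.]] [[733. 236. 200.]]
-0.002, 0.001, -0.003, -0.142, -0.078, 0.186 | rows 4.7
0, 0, 0, 0, 0, 0.166 | rows 3.2
```

```bash

python3 -m handwheel '[0,0,0,-0.142,-0.078,0.1,-0.2,0,0,0,-0.142,-0.078,0.186,-0.2,0,0,0,-0.142,-0.078,0.186,-0.2,0,0,0,-0.142,-0.078,0.186,-0.2,0,0,0,-0.142,-0.078,0.186,-0.2,0,0,0,-0.142,-0.078,0.186,-0.2,0,0,0,-0.142,-0.078,0.186,-0.2]' | grep -E "tcp|open"
python3 - <<'E'
from kin import *
plan(([462.9,78.4,67],down(93.2)))
E
```

```text
tcp_pos: [462.0, 77.9, 199.8]
tcp_rot: [-179.8, 0.0, 92.8]
opening: 0.603
-0.004, 0.001, -0.006, 0.001, 0.002, 0.166 | rows 3.2
```

```bash

python3 -m handwheel '[0,0,-0.006,0,0.002,0.05,-0.2,0,0,-0.006,0,0.002,0.1,-0.2,0,0,-0.006,0,0.002,0.15,-0.2,0,0,-0.006,0,0.002,0.165,-0.2,0,0,-0.006,0,0.002,0.165,-0.2,0,0,-0.006,0,0.002,0.165,-0.2]' | grep -E "tcp|force"
python3 -m handwheel '[0,0,0,0,0,0,1,0,0,0,0,0,0,1,0,0,0,0,0,0,1,0,0,0,0,0,0,1,0,0,0,0,0,0,1,0,0,0,0,0,0,1,0,0,0,0,0,0,1,0,0,0,0,0,0,1,0,0,0,0,0,0,1,0,0,0,0,0,0,1]' 55 | grep -E "opening|tcp|force"
python3 -m handwheel '[0,0,0,0,0,0,1,0,0,0,0,0,0,1]' 55 | grep -E "opening|tcp|force"
python3 -m handwheel '[0,0,0,0,0,-0.03,1,0,0,0,0,0,-0.07,1,0,0,0,0,0,-0.12,1,0,0,0,0,0,-0.16,1,0,0,0,0,0,-0.16,1]' 55 | grep -E "opening|tcp"
python3 - <<'E'
from kin import *
plan(([445,-185,195],down(93)),([445,-185,66],down(93)))
E
```

```text
tcp_pos: [466.0, 80.4, 69.3]
tcp_rot: [180.0, -0.0, 93.3]
wrist_force: [0.4, -0.6, 0.8]
finger_force: 0.0
tcp_pos: [464.6, 78.5, 68.9]
tcp_rot: [-180.0, 0.0, 93.1]
wrist_force: [-0.7, -1.8, 4.6]
opening: 0.142
finger_force: 54.8
tcp_pos: [464.6, 78.5, 68.9]
tcp_rot: [-180.0, 0.0, 93.1]
wrist_force: [-1.1, -1.1, 6.2]
opening: 0.145
finger_force: 54.8
tcp_pos: [468.2, 80.1, 201.8]
tcp_rot: [179.5, -0.1, 93.2]
opening: 0.143
0.009, -0.001, 0.003, -0.329, -0.047, 0.008 | rows 6.4
0, 0, 0, 0, 0, 0.161 | rows 3.1
```

```bash

python3 -m handwheel '[0,0,0,-0.04,-0.006,0,1,0,0,0,-0.085,-0.012,0,1,0,0,0,-0.13,-0.019,0,1,0,0,0,-0.175,-0.026,0,1,0,0,0,-0.22,-0.032,0,1,0,0,0,-0.26,-0.038,0,1,0,0,0,-0.3,-0.043,0,1,0,0,0,-0.329,-0.047,0,1,0,0,0,-0.329,-0.047,0,1,0,0,0,-0.329,-0.047,0,1]' | grep -E "opening|tcp"
python3 -m handwheel '[0,0,0,0,0,0.04,1,0,0,0,0,0,0.08,1,0,0,0,0,0,0.12,1,0,0,0,0,0,0.148,1,0,0,0,0,0,0.148,1,0,0,0,0,0,0.148,1,0,0,0,0,0,0.148,1]' | grep -E "opening|tcp|force"
python3 -m handwheel '[0,0,0,0,0,0,1,0,0,0,0,0,0,1,0,0,0,0,0,0,1]' | grep -E "opening|tcp|force"
```

```text
tcp_pos: [440.6, -187.2, 195.8]
tcp_rot: [-179.9, -0.0, 93.0]
opening: 0.149
tcp_pos: [442.4, -185.3, 79.3]
tcp_rot: [180.0, 0.0, 93.2]
wrist_force: [0.5, -0.9, -0.3]
opening: 0.143
finger_force: 54.8
tcp_pos: [442.2, -186.5, 79.7]
tcp_rot: [179.9, 0.1, 93.1]
wrist_force: [0.4, 0.4, -0.6]
opening: 0.146
finger_force: 54.8
```

```bash

python3 -m handwheel '[0,0,0,0,0,0.008,1,0,0,0,0,0,0.0155,1,0,0,0,0,0,0.0155,1,0,0,0,0,0,0.0155,1]' | grep -E "tcp|force"
python3 -m handwheel '[0,0,0,0,0,0,-0.2,0,0,0,0,0,0,-0.2,0,0,0,0,0,0,-0.2,0,0,0,0,0,0,-0.2,0,0,0,0,0,0,-0.2]' | grep -E "opening|tcp"
python3 -m handwheel '[0,0,0,0,0,-0.05,-0.2,0,0,0,0,0,-0.1,-0.2,0,0,0,0,0,-0.2,-1,0,0,0,0,0,-0.2,-1,0,0,0,0,0,-0.2,-1,0,0,0,0,0,-0.2,-1]' | grep -E "tcp"
python3 - <<'E'
from kin import *
plan(([590,137,190],down(94.5)),([590,137,54],down(94.5)))
E
```

```text
tcp_pos: [441.8, -186.8, 66.4]
tcp_rot: [180.0, 0.1, 93.1]
wrist_force: [-0.8, 0.4, 6.3]
finger_force: 55.0
tcp_pos: [441.2, -186.2, 65.9]
tcp_rot: [-179.9, 0.0, 93.1]
opening: 0.465
tcp_pos: [442.7, -186.7, 228.1]
tcp_rot: [179.8, 0.2, 93.1]
0.003, 0.003, -0.023, 0.394, 0.206, 0.047 | rows 8.6
0, 0, 0, 0, 0, 0.17 | rows 3.3
```

```bash

python3 -m handwheel '[0,0,-0.023,0.394,0.206,0.047,-1,0,0,-0.023,0.394,0.206,0.047,-1,0,0,-0.023,0.394,0.206,0.047,-1,0,0,-0.023,0.394,0.206,0.047,-1,0,0,-0.023,0.394,0.206,0.047,-1,0,0,-0.023,0.394,0.206,0.047,-1,0,0,-0.023,0.394,0.206,0.047,-1,0,0,-0.023,0.394,0.206,0.047,-1,0,0,-0.023,0.394,0.206,0.047,-1,0,0,-0.023,0.394,0.206,0.047,-1]' | grep -E "tcp"
python3 -m handwheel '[0,0,0,0,0,0.002,-1,0,0,0,0,0,0.002,-1,0,0,0,0,0,0.002,-1]' | grep -E "tcp"
python3 - <<'E'
from kin import *
plan(([590,137,56],down(94.5)))
E
```

```text
tcp_pos: [588.0, 145.1, 185.3]
tcp_rot: [-179.8, -0.2, 95.0]
tcp_pos: [587.8, 135.3, 185.6]
tcp_rot: [-179.8, 0.1, 94.4]
-0.003, 0.002, -0.002, 0.002, 0.003, 0.162 | rows 3.1
```

```bash

python3 -m handwheel '[0,0,0,0.002,0.003,0.05,-1,0,0,0,0.002,0.003,0.1,-1,0,0,0,0.002,0.003,0.14,-1,0,0,0,0.002,0.003,0.162,-1,0,0,0,0.002,0.003,0.162,-1,0,0,0,0.002,0.003,0.162,-1]' | grep -E "tcp|force"
python3 -m handwheel '[0,0,0,0,0,0,1,0,0,0,0,0,0,1,0,0,0,0,0,0,1,0,0,0,0,0,0,1,0,0,0,0,0,0,1,0,0,0,0,0,0,1,0,0,0,0,0,0,1]' 35 | grep -E "opening|tcp|force"
python3 -m handwheel '[0,0,0,0,0,-0.04,1,0,0,0,0,0,-0.1,1,0,0,0,0,0,-0.16,1,0,0,0,0,0,-0.16,1,0,0,0,0,0,-0.16,1]' | grep -E "opening|tcp"
python3 - <<'E'
from kin import *
plan(([600,-90,180],down(90)),([600,-90,56],down(90)))
E
```

```text
tcp_pos: [590.3, 137.7, 56.7]
tcp_rot: [-179.9, 0.1, 94.4]
wrist_force: [0.6, 0.4, 0.3]
finger_force: 0.0
tcp_pos: [590.8, 139.2, 57.6]
tcp_rot: [-180.0, 0.0, 94.5]
wrist_force: [-2.0, -1.7, 5.4]
opening: 0.637
finger_force: 34.8
tcp_pos: [593.8, 140.5, 189.2]
tcp_rot: [179.6, -0.1, 94.5]
opening: 0.64
0.007, -0.001, 0.075, -0.288, -0.015, 0.011 | rows 5.5
0, 0, 0, 0, 0, 0.155 | rows 3.0
```

```bash

python3 -m handwheel '[0,0,0.075,-0.07,-0.004,0.003,1,0,0,0.075,-0.14,-0.008,0.006,1,0,0,0.075,-0.22,-0.012,0.009,1,0,0,0.075,-0.288,-0.015,0.011,1,0,0,0.075,-0.288,-0.015,0.011,1,0,0,0.075,-0.288,-0.015,0.011,1,0,0,0.075,-0.288,-0.015,0.011,1,0,0,0.075,-0.288,-0.015,0.011,1,0,0,0.075,-0.288,-0.015,0.011,1]' | grep -E "opening|tcp"
python3 -m handwheel '[0,0,0,0,0,0.05,1,0,0,0,0,0,0.1,1,0,0,0,0,0,0.13,1,0,0,0,0,0,0.145,1,0,0,0,0,0,0.145,1,0,0,0,0,0,0.145,1,0,0,0,0,0,0.145,1]' | grep -E "opening|tcp|force"
```

```text
tcp_pos: [596.3, -89.9, 174.8]
tcp_rot: [-179.8, -0.1, 90.1]
opening: 0.638
tcp_pos: [598.5, -90.4, 61.6]
tcp_rot: [179.9, 0.0, 90.1]
wrist_force: [-0.3, -0.2, -0.4]
opening: 0.637
finger_force: 34.8
```

```bash

python3 -m handwheel '[0,0,0,0,0,0.007,1,0,0,0,0,0,0.007,1,0,0,0,0,0,0.007,1]' | grep -E "tcp|force"
python3 -m handwheel '[0,0,0,0,0,0,-1,0,0,0,0,0,0,-1,0,0,0,0,0,0,-1,0,0,0,0,0,0,-1,0,0,0,0,0,0,-1]' | grep -E "opening|tcp|force"
python3 -m handwheel '[0,0,0,0,0,-0.05,-1,0,0,0,0,0,-0.1,-1,0,0,0,0,0,-0.2,-1,0,0,0,0,0,-0.2,-1,0,0,0,0,0,-0.2,-1]' | grep -E "tcp"
python3 - <<'E'
from kin import *
plan(([565,239,190],down(95)),([565,239,56],down(95)))
E
```

```text
tcp_pos: [598.1, -91.2, 55.6]
tcp_rot: [179.9, 0.0, 90.0]
wrist_force: [0.7, 0.1, 0.7]
finger_force: 34.8
tcp_pos: [596.9, -91.4, 54.7]
tcp_rot: [-179.9, 0.0, 90.0]
wrist_force: [0.4, -0.0, -1.2]
opening: 0.955
finger_force: 0.0
tcp_pos: [602.1, -91.1, 222.8]
tcp_rot: [179.2, 0.1, 90.0]
0.012, 0.002, -0.083, 0.413, -0.047, 0.04 | rows 8.0
0, 0, 0, 0, 0, 0.168 | rows 3.2
```

```bash

python3 -m handwheel '[0.012,0.002,-0.083,0.413,-0.047,0.04,-1,0.012,0.002,-0.083,0.413,-0.047,0.04,-1,0.012,0.002,-0.083,0.413,-0.047,0.04,-1,0.012,0.002,-0.083,0.413,-0.047,0.04,-1,0.012,0.002,-0.083,0.413,-0.047,0.04,-1,0.012,0.002,-0.083,0.413,-0.047,0.04,-1,0.012,0.002,-0.083,0.413,-0.047,0.04,-1,0.012,0.002,-0.083,0.413,-0.047,0.04,-1,0.012,0.002,-0.083,0.413,-0.047,0.04,-1,0.012,0.002,-0.083,0.413,-0.047,0.04,-1]' | grep -E "tcp"
python3 -m handwheel '[0,0,0,0,0,0,-1,0,0,0,0,0,0,-1,0,0,0,0,0,0,-1]' | grep -E "tcp"
python3 - <<'E'
from kin import *
c=r.calibration("wrist");im=r.get_image("wrist");cv2.imwrite("pics/w20.png",im)
g=cv2.cvtColor(im,cv2.COLOR_BGR2GRAY)
print(px("wrist",[[535,209,100],[595,209,100],[595,269,100],[535,269,100],[423,262,100],[483,262,100]],c).round(0).tolist())
plan(([565,239,56],down(95)))
E
```

```text
tcp_pos: [557.8, 242.9, 182.1]
tcp_rot: [-179.2, -0.2, 95.4]
tcp_pos: [560.2, 236.8, 182.6]
tcp_rot: [-179.2, -0.1, 94.8]
[[227.0, 222.0], [293.0, 227.0], [301.0, 163.0], [231.0, 156.0], [101.0, 153.0], [171.0, 159.0]]
-0.012, -0.001, -0.003, 0.002, 0.008, 0.158 | rows 3.0
```

View pics/w20.png

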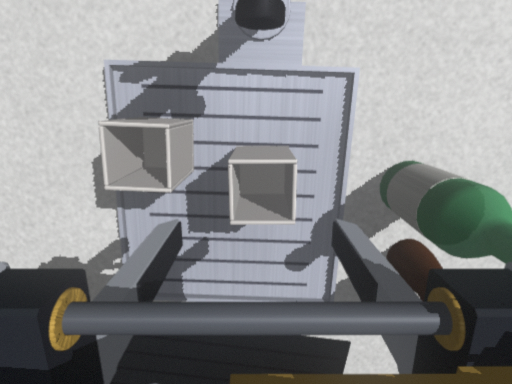

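The two remaining beakers stand at (262,190) and (135,155), as predicted.

```bash

python3 -m handwheel '[-0.012,0,0,0.002,0.006,0.05,-1,-0.012,0,0,0.002,0.006,0.1,-1,-0.012,0,0,0.002,0.006,0.14,-1,-0.012,0,0,0.002,0.006,0.158,-1,-0.012,0,0,0.002,0.006,0.158,-1,-0.012,0,0,0.002,0.006,0.158,-1]' | grep -E "tcp|force"
python3 -m handwheel '[0,0,0,0,0,0,1,0,0,0,0,0,0,1,0,0,0,0,0,0,1,0,0,0,0,0,0,1,0,0,0,0,0,0,1,0,0,0,0,0,0,1,0,0,0,0,0,0,1]' 35 | grep -E "opening|tcp|force"
python3 -m handwheel '[0,0,0,0,0,-0.04,1,0,0,0,0,0,-0.1,1,0,0,0,0,0,-0.16,1,0,0,0,0,0,-0.16,1,0,0,0,0,0,-0.16,1]' | grep -E "opening|tcp"
python3 - <<'E'
from kin import *
plan(([590,-50,190],down(90)),([600,-230,190],down(90)))
E
```

```text
tcp_pos: [562.5, 240.3, 55.9]
tcp_rot: [-179.9, -0.1, 94.9]
wrist_force: [-0.4, 0.1, 0.7]
finger_force: 0.0
tcp_pos: [562.9, 241.4, 56.8]
tcp_rot: [180.0, -0.1, 95.0]
wrist_force: [1.1, 0.9, 4.6]
opening: 0.635
finger_force: 35.0
tcp_pos: [564.7, 242.4, 188.2]
tcp_rot: [179.6, -0.3, 95.0]
opening: 0.637
0.006, -0.005, 0.083, -0.367, 0, -0.004 | rows 7.0
0, 0, 0, -0.225, 0.013, 0 | rows 4.3
```

```bash

python3 -m handwheel '[0.006,0,0.083,-0.09,0,-0.02,1,0.006,0,0.083,-0.18,0,-0.02,1,0.006,0,0.083,-0.27,0,-0.02,1,0.006,0,0.083,-0.367,0,-0.02,1,0.006,0,0.083,-0.367,0,-0.02,1,0.006,0,0.083,-0.367,0,-0.02,1,0.006,0,0.083,-0.367,0,-0.02,1,0.006,0,0.083,-0.367,0,-0.02,1]' | grep -E "opening|tcp"
python3 -m handwheel '[0,0,0,-0.05,0.003,0,1,0,0,0,-0.1,0.006,0,1,0,0,0,-0.15,0.009,0,1,0,0,0,-0.225,0.013,0,1,0,0,0,-0.225,0.013,0,1,0,0,0,-0.225,0.013,0,1,0,0,0,-0.225,0.013,0,1,0,0,0,-0.225,0.013,0,1]' | grep -E "opening|tcp"
python3 - <<'E'
from kin import *
plan(([600,-230,55.3],down(90)))
E
```

```text
tcp_pos: [586.5, -63.9, 196.7]
tcp_rot: [-179.3, 0.3, 89.3]
opening: 0.635
tcp_pos: [597.9, -229.5, 197.4]
tcp_rot: [-179.4, -0.2, 90.1]
opening: 0.637
-0.009, -0.004, 0.002, -0.001, 0.004, 0.178 | rows 3.4
```

```bash

python3 -m handwheel '[-0.009,-0.004,0,0,0.002,0.05,1,-0.009,-0.004,0,0,0.002,0.1,1,-0.009,-0.004,0,0,0.002,0.15,1,-0.009,-0.004,0,0,0.002,0.17,1,-0.009,-0.004,0,0,0.002,0.17,1,-0.009,-0.004,0,0,0.002,0.17,1,-0.009,-0.004,0,0,0.002,0.17,1]' | grep -E "opening|tcp|force"
python3 -m handwheel '[0,0,0,0,0,0.002,1,0,0,0,0,0,0.002,1]' | grep -E "tcp"
```

```text
tcp_pos: [600.9, -230.1, 64.6]
tcp_rot: [179.7, 0.1, 90.1]
wrist_force: [0.7, 0.3, -0.9]
opening: 0.638
finger_force: 35.0
tcp_pos: [600.5, -231.3, 63.2]
tcp_rot: [179.7, 0.2, 90.0]
```

```bash

python3 -m handwheel '[0.005,0.003,0,0,0,0.005,1,0.005,0.003,0,0,0,0.01,1,0.005,0.003,0,0,0,0.01,1,0.005,0.003,0,0,0,0.01,1]' | grep -E "tcp|force"
python3 -m handwheel '[0,0,0,0,0,0,-1,0,0,0,0,0,0,-1,0,0,0,0,0,0,-1,0,0,0,0,0,0,-1,0,0,0,0,0,0,-1]' | grep -E "opening|tcp|force"
python3 -m handwheel '[0,0,0,0,0,-0.05,-1,0,0,0,0,0,-0.1,-1,0,0,0,0,0,-0.2,-1,0,0,0,0,0,-0.2,-1,0,0,0,0,0,-0.2,-1]' | grep -E "tcp"
python3 - <<'E'
from kin import *
plan(([530,0,220],down(92)),([453,262,190],down(94.5)),([453,262,56],down(94.5)))
E
```

```text
tcp_pos: [600.2, -231.9, 54.5]
tcp_rot: [-179.9, 0.0, 90.0]
wrist_force: [-0.8, 0.8, 5.3]
finger_force: 35.0
tcp_pos: [599.1, -231.2, 53.2]
tcp_rot: [-179.8, -0.1, 90.0]
wrist_force: [0.0, 0.1, 0.6]
opening: 0.955
finger_force: 0.0
tcp_pos: [604.7, -232.3, 222.0]
tcp_rot: [179.4, 0.2, 90.0]
0.01, 0.003, -0.033, 0.29, -0.093, 0 | rows 5.9
0, 0, -0.042, 0.331, -0.085, 0.037 | rows 6.6
0, 0, 0, 0, 0, 0.168 | rows 3.2
```

```bash

python3 -m handwheel '[0.01,0.003,-0.033,0.29,-0.093,0,-1,0.01,0.003,-0.033,0.29,-0.093,0,-1,0.01,0.003,-0.033,0.29,-0.093,0,-1,0.01,0.003,-0.033,0.29,-0.093,0,-1,0.01,0.003,-0.033,0.29,-0.093,0,-1,0.01,0.003,-0.033,0.29,-0.093,0,-1,0.01,0.003,-0.033,0.29,-0.093,0,-1]' | grep -E "tcp"
python3 -m handwheel '[0,0,-0.042,0.331,-0.085,0.037,-1,0,0,-0.042,0.331,-0.085,0.037,-1,0,0,-0.042,0.331,-0.085,0.037,-1,0,0,-0.042,0.331,-0.085,0.037,-1,0,0,-0.042,0.331,-0.085,0.037,-1,0,0,-0.042,0.331,-0.085,0.037,-1,0,0,-0.042,0.331,-0.085,0.037,-1,0,0,-0.042,0.331,-0.085,0.037,-1,0,0,-0.042,0.331,-0.085,0.037,-1]' | grep -E "tcp"
python3 - <<'E'
from kin import *
plan(([453,262,56],down(94.5)))
E
```

```text
tcp_pos: [522.7, 9.4, 214.4]
tcp_rot: [-179.2, -0.5, 92.7]
tcp_pos: [446.9, 264.2, 186.0]
tcp_rot: [-179.2, -0.3, 94.7]
-0.013, -0.005, 0.004, -0.004, 0.01, 0.162 | rows 3.1
```

```bash

python3 -m handwheel '[-0.012,-0.004,0,-0.002,0.007,0.05,-1,-0.012,-0.004,0,-0.002,0.007,0.1,-1,-0.012,-0.004,0,-0.002,0.007,0.14,-1,-0.012,-0.004,0,-0.002,0.007,0.16,-1,-0.012,-0.004,0,-0.002,0.007,0.16,-1,-0.012,-0.004,0,-0.002,0.007,0.16,-1]' | grep -E "tcp|force"
python3 -m handwheel '[0,0,0,0,0,0,1,0,0,0,0,0,0,1,0,0,0,0,0,0,1,0,0,0,0,0,0,1,0,0,0,0,0,0,1,0,0,0,0,0,0,1,0,0,0,0,0,0,1]' 35 | grep -E "opening|tcp|force"
python3 -m handwheel '[0,0,0,0,0,-0.04,1,0,0,0,0,0,-0.1,1,0,0,0,0,0,-0.18,1,0,0,0,0,0,-0.18,1,0,0,0,0,0,-0.18,1]' | grep -E "opening|tcp"
python3 - <<'E'
from kin import *
plan(([520,-10,205],down(92)),([480,-310,205],down(90)))
E
```

```text
tcp_pos: [452.0, 260.4, 57.9]
tcp_rot: [-179.9, 0.1, 94.4]
wrist_force: [0.1, 0.5, 0.5]
finger_force: 0.0
tcp_pos: [452.0, 262.4, 58.8]
tcp_rot: [180.0, -0.0, 94.5]
wrist_force: [0.1, -0.5, 5.9]
opening: 0.643
finger_force: 34.7
tcp_pos: [454.6, 264.6, 207.9]
tcp_rot: [179.5, -0.3, 94.5]
opening: 0.64
0.008, -0.005, 0.042, -0.349, 0.054, 0.002 | rows 6.8
0, 0, 0.033, -0.373, -0.063, -0 | rows 7.3
```

```bash

python3 -m handwheel '[0.008,0,0.042,-0.09,0.014,0,1,0.008,0,0.042,-0.18,0.028,0,1,0.008,0,0.042,-0.27,0.042,0,1,0.008,0,0.042,-0.349,0.054,0,1,0.008,0,0.042,-0.349,0.054,0,1,0.008,0,0.042,-0.349,0.054,0,1,0.008,0,0.042,-0.349,0.054,0,1,0.008,0,0.042,-0.349,0.054,0,1]' | grep -E "opening|tcp"
python3 -m handwheel '[0,0,0.033,-0.09,-0.015,0,1,0,0,0.033,-0.18,-0.03,0,1,0,0,0.033,-0.27,-0.045,0,1,0,0,0.033,-0.373,-0.063,0,1,0,0,0.033,-0.373,-0.063,0,1,0,0,0.033,-0.373,-0.063,0,1,0,0,0.033,-0.373,-0.063,0,1,0,0,0.033,-0.373,-0.063,0,1,0,0,0.033,-0.373,-0.063,0,1,0,0,0.033,-0.373,-0.063,0,1]' | grep -E "opening|tcp"
python3 -m handwheel '[0,0,0,0,0,0.05,1,0,0,0,0,0,0.1,1,0,0,0,0,0,0.15,1,0,0,0,0,0,0.172,1,0,0,0,0,0,0.172,1,0,0,0,0,0,0.172,1,0,0,0,0,0,0.172,1,0,0,0,0,0,0.172,1]' | grep -E "opening|tcp|force"
```

```text
tcp_pos: [517.0, -22.0, 200.4]
tcp_rot: [-179.4, 0.3, 91.3]
opening: 0.642
tcp_pos: [476.2, -312.1, 201.2]
tcp_rot: [-179.4, -0.1, 90.0]
opening: 0.638
tcp_pos: [477.4, -312.6, 66.7]
tcp_rot: [-179.7, 0.1, 90.1]
wrist_force: [-0.7, -0.7, -0.9]
opening: 0.641
finger_force: 34.7
```

Contact is at TCP z ≈ 56.8, so about 10 mm remains.

```bash

python3 -m handwheel '[-0.005,0,0,0,0,0.006,1,-0.005,0,0,0,0,0.012,1,-0.005,0,0,0,0,0.012,1,-0.005,0,0,0,0,0.012,1]' | grep -E "tcp|force"
python3 -m handwheel '[0,0,0,0,0,0,-1,0,0,0,0,0,0,-1,0,0,0,0,0,0,-1,0,0,0,0,0,0,-1,0,0,0,0,0,0,-1]' | grep -E "opening|tcp|force"
python3 -m handwheel '[0,0,0,0,0,-0.05,-1,0,0,0,0,0,-0.1,-1,0,0,0,0,0,-0.2,-1,0,0,0,0,0,-0.35,-1,0,0,0,0,0,-0.35,-1,0,0,0,0,0,-0.35,-1,0,0,0,0,0,-0.35,-1,0,0,0,0,0,-0.35,-1,0,0,0,0,0,-0.35,-1]' | grep -E "tcp|clock"
python3 -m handwheel '[0,0,0,0.3,-0.05,0,-1,0,0,0,0.3,-0.05,0,-1,0,0,0,0.3,-0.05,0,-1,0,0,0,0.3,-0.05,0,-1,0,0,0,0.3,-0.05,0,-1,0,0,0,0.3,-0.05,0,-1,0,0,0,0.3,-0.05,0,-1,0,0,0,0.3,-0.05,0,-1]' | grep -E "tcp"
python3 -m handwheel '[0,0,0,0.35,-0.05,0,-1,0,0,0,0.35,-0.05,0,-1,0,0,0,0.35,-0.05,0,-1,0,0,0,0.35,-0.05,0,-1,0,0,0,0.35,-0.05,0,-1,0,0,0,0.35,-0.05,0,-1,0,0,0,0.35,-0.05,0,-1,0,0,0,0.35,-0.05,0,-1]' | grep -E "tcp"
python3 - <<'E'
from kin import *
t=r.get_image("top");s=r.get_image("scene")
cv2.imwrite("pics/end.png",np.hstack([cv2.resize(t[90:280,120:400],(400,271)),cv2.resize(s[130:310,130:396],(400,271))]))
E
```

```text
tcp_pos: [476.4, -313.4, 56.4]
tcp_rot: [-179.9, 0.1, 90.0]
wrist_force: [-0.3, 0.8, 5.0]
finger_force: 34.8
tcp_pos: [475.4, -312.7, 55.1]
tcp_rot: [-179.8, -0.0, 90.0]
wrist_force: [0.3, -0.2, -1.1]
opening: 0.954
finger_force: 0.0
clock: 74.77
tcp_pos: [477.5, -313.1, 337.1]
tcp_rot: [-180.0, 0.1, 90.0]
tcp_pos: [435.3, -71.2, 334.2]
tcp_rot: [-179.6, -0.0, 90.3]
tcp_pos: [395.1, 212.8, 334.9]
tcp_rot: [-179.7, -0.2, 90.5]
```

View pics/end.png

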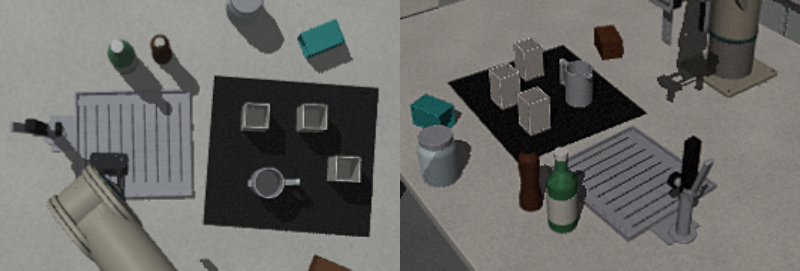

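All three beakers, at (256,116), (312,117) and (344,168), and the jug at (268,183) stand upright on the mat. The tray is empty, and the mill and bottle are untouched.

```bash
python3 -c "
from bench import r
print(r.job_done())"
```

```text
the job is handed in; nothing more can be done
None
```

I handed the job in: all three beakers and the jug stood together in the tray, the trigger was squeezed fully for over 1.5 s and released, and all four now stand upright on the mat with the mill and bottle untouched.

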